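# Clear the dish jam and load the carrier tray

### The job

The Petri dishes on the collecting deck have jammed at the throat between the guide rails, two side by side: first nudge one of those two back from the throat by about half a dish, then slide every dish on the deck, one after another, through the throat, up the ramp and over the lip so that all lie flat on the floor of the carrier tray. The plates are freshly poured, so keep them down on the surface and never lift or tip them up. Last, lay the retaining bar, grip upward, on the tray floor just inside the lip, flush against it along its length, and leave the beaker, the steel canister and the amber bottle alone.

Things in the scene. Friction and masses are not known exactly. Their poses are not given: they have to be found in the camera images.
- deck: Fixed white collecting deck with steel rails. Origin: middle of the throat's exit, at bench level. Its +y points upstream over the deck; dishes travel towards -y; x is across. Floor 4 mm above the bench, rails 38 mm above the bench. In its frame (mm): straight sides at x = +-125 from y = 111 to the open upstream end at y = 300; below them the guides close in to the throat (see throat).
- throat (a point): Middle of the throat's mouth, on the deck floor; in the deck's frame x 0, y 20 mm, z 4 mm. The throat is 68 mm wide (x -34 to 34) and straight from y = 20 to y = 0. Upstream of it the guide rails flare at 45 degrees each side, from x = +-34 at y = 20 to x = +-125 at y = 111 (mm, deck frame). Same axes as the deck.
- crest (a point): Middle of the top edge of the ramp, in the deck's frame x 0, y -40 mm, z 11 mm. The ramp is 150 mm wide between side rails (x = +-75, 38 mm above the bench); it begins at the throat's exit (y = 0, 4 mm high) and rises evenly to this edge (11 mm high), where it meets the tray's lip. A dish left on it stays put. Same axes as the deck.
- tray: Fixed stainless carrier tray docked to the ramp, axes as the deck's. Origin: middle of its front lip's inner face, at bench level (43 mm downstream of the deck's origin). Inside (mm): x -75 to 75, y 0 (lip) to -235 (end wall), floor 6 above the bench. Lip 3 thick, top 11 above the bench (5 above the tray floor), over the whole inner width. Side and end walls 33 above the bench.
- bar: Loose retaining bar lying on the bench beyond the tray's end: steel, 140 mm long (its x), 24 mm wide (y), 14 mm high, with a blue grip block on the middle of its top, 44 mm long (x), 12 mm wide (y), from 14 to 44 mm high. About 0.2 kg. Origin: centre of its underside, z up. Either side may face the lip.
- beaker: Glass beaker, 68 mm across, 92 mm high, on the bench; bystander. Origin: centre of underside.
- canister: Stainless canister, 80 mm across, 108 mm high, on the bench; bystander. Origin: centre of underside.
- reagent: Amber bottle with a blue cap, 60 mm across, 130 mm high, on the bench; bystander. Origin: centre of underside.
- dish_A: 60 mm Petri dish with its lid, red agar; one rigid disc 60 mm across and 15 mm high, about 30 g. Origin: centre of its underside, z up. Always present; starts as one of the two dishes jammed side by side at the throat.
- dish_B: 60 mm Petri dish with its lid, purple agar; one rigid disc 60 mm across and 15 mm high, about 30 g. Origin: centre of its underside, z up. Always present; starts as one of the two dishes jammed side by side at the throat.
- dish_C: 60 mm Petri dish with its lid, amber agar; one rigid disc 60 mm across and 15 mm high, about 30 g. Origin: centre of its underside, z up. May be absent; starts loose on the deck behind the jam.
- dish_D: 60 mm Petri dish with its lid, green agar; one rigid disc 60 mm across and 15 mm high, about 30 g. Origin: centre of its underside, z up. May be absent; starts loose on the deck behind the jam.
- dish_E: 60 mm Petri dish with its lid, pink agar; one rigid disc 60 mm across and 15 mm high, about 30 g. Origin: centre of its underside, z up. May be absent; starts loose on the deck behind the jam.

How it is judged:
On the way, in this order (a step that is already met when the one before it is completed fails the run):
1. one of the two jammed dishes (red, purple) is nudged back: its centre at least 78 mm upstream of the throat exit (about 17 mm back from where it jammed), the other one not yet through (((y of dish_A in the frame of deck above 0.078 m and y of dish_B in the frame of deck above -0.02 m) or (y of dish_B in the frame of deck above 0.078 m and y of dish_A in the frame of deck above -0.02 m))), for 0.2 s.
2. every dish lies flat inside the carrier tray (y of dish_A in the frame of tray between -0.215 and -0.03 m and x of dish_A in the frame of tray between -0.052 and 0.052 m and height (world z) of each of dish_A, dish_B, dish_C, dish_D, dish_E below 0.0105 m and angle between each of dish_A, dish_B, dish_C, dish_D, dish_E's own z axis and vertical below 0.1 rad and y of dish_B in the frame of tray between -0.215 and -0.03 m and x of dish_B in the frame of tray between -0.052 and 0.052 m and y of dish_C in the frame of tray between -0.215 and -0.03 m and x of dish_C in the frame of tray between -0.052 and 0.052 m and y of dish_D in the frame of tray between -0.215 and -0.03 m and x of dish_D in the frame of tray between -0.052 and 0.052 m and y of dish_E in the frame of tray between -0.215 and -0.03 m and x of dish_E in the frame of tray between -0.052 and 0.052 m), for 0.2 s.
At the end, for the whole second after the job is handed in: Every dish present lies flat on the tray floor, wholly inside the lip; the bar stands upright on the tray floor just inside the lip, within 4 mm of it (centre line) and parallel to it within 0.04 rad; all at rest (all of step 2 and y of bar in the frame of tray between -0.016 and -0.009 m and x of bar in the frame of tray between -0.02 and 0.02 m and angle between the x axis of bar and the x axis of tray, either way round below 0.04 rad and height (world z) of bar below 0.0095 m and angle between bar's own z axis and vertical below 0.08 rad and linear speed of each of dish_A, dish_B, dish_C, dish_D, dish_E, bar below 0.02 m/s); the robot touches nothing.
It fails at once if a dish is lifted off the surface (its underside more than 35 mm above the bench) or tipped up by more than 0.6 rad (height (world z) of any of dish_A, dish_B, dish_C, dish_D, dish_E above 0.035 m or angle between any of dish_A, dish_B, dish_C, dish_D, dish_E's own z axis and vertical above 0.6 rad).
It fails at once if the beaker, canister or amber bottle is displaced by more than 20 mm or knocked over (distance of any of beaker, canister, reagent from where it was at the start of the episode above 0.02 m or angle between any of beaker, canister, reagent's own z axis and vertical above 0.3 rad).
Of dish_C, dish_D, dish_E only 1 to 3 are there at a start; the rules pass over those that are not, and their reading is None.
At some moment in a run one of dish_A, dish_B, dish_C, dish_D, dish_E, bar may be knocked a few centimetres aside while the robot is not near it.
Once in a run the grip may slacken for a moment while it holds something.
It also fails if it takes over 210 s, if anything falls off the work surface, if the arm or the gripper's body presses on something with over 40 N, if the wrist force passes 120 N, or if a joint passes its speed limit or range.

### The arm

A 6-joint arm with a two-finger parallel gripper is mounted at the origin on the work surface. World frame = base frame: x ahead of the robot, y to its left, z up, the work surface at z = 0. Lengths are in m, angles in rad, forces in N, time in s.
With the tool pointing down it reaches from about 0.3 to 0.775 m from the base axis. Payload 14.6 kg.
Tool frame: the origin (TCP) lies at the very end of the fingers, on their centre line; the grasp point (between the pads) lies 19 mm behind it; x points along the fingers, z is the direction in which the jaws open and shut, and the axes are right-handed (so a half turn about x gives the same grasp; the last joint's range is limited). The gripper opens to 94 mm and grips with 3 to 60 N. Pads are 16 mm wide; open, the fingers measure 119 mm over their backs; the gripper's body (75 mm by 177 mm) begins 78 mm behind the grasp point.
Start: joints at [-0.067, 0.3, 1.521, -0, 1.321, -0.067], TCP at [0.55, -0, 0.205] pointing down, gripper open.
Joint ranges: [-3.03, 3.03], [-0.79, 2.21], [0.23, 2.52], [-1.04, 4.18], [0, 3.07], [-2.55, 2.55]. Speed limits (rad/s): [2.22, 2.22, 2.57, 3.14, 3.14, 3.14].

### API

Orientations are given as [roll, pitch, yaw] about the fixed x, y, z axes, in that order (R = Rz(yaw) Ry(pitch) Rx(roll)).
In Python, from station import ctrl gives the robot as it stands. The module is installed in compiled form; this text tells all that it offers.
- The arm moves only by the tool servo_tool, never from a script. Its argument "motion" is one flat list of numbers, 4 for each row, row after row: the shift along the tool's x, y, z in mm, then the turn about the tool's x in degrees. In form: [dx, dy, dz, roll, dx, dy, dz, roll, ...]. A call has 1 to 20 rows; each row is the pose to reach, as a shift and turn from the pose commanded when the call began, along the tool's axes at that moment; what a row does not reach only later rows make up. A row lasts 1/8 s, in which the tool goes at most 62.5 mm and 10.7 degrees, less where a joint would pass 70% of its speed; a pose out of reach is approached as far as the arm can. A call with a gripper value outside its range is refused whole. "gripper" is the opening, from 0 (shut) to 1 (fully open), set as the call begins (left out, the last holds). The fingers move at their own pace and stop on an object; "force" is the grip in N (left out, the last holds). Time passes only in rows, so rows that repeat a pose let the fingers close. It gives the time, the measured TCP pose, the force and the opening at its end, in the units of the state.
- ctrl.get_obs(): the state, without advancing time (a new reading comes with each control period).
- ctrl.camera(name): name is "scene" or "side" or "wrist"; returns a dict with "color" (400x640x3 uint8, red, green, blue), "z_map" (400x640 float32, m along the optical axis (not along the pixel's ray), 0 where there is no reading), "fx", "fy", "cx", "cy" (pixels), "rvec" (rotation vector, rad) and "tvec" (3), from world to camera coordinates, as OpenCV has them. Camera axes: x right, y down, z forward; pixel columns grow to the right and rows downward; lengths in m; the calibration is good to about 2 mm. A picture is of the moment at which its call begins.
- ctrl.hand_in(): hands the job in, once; it reports no verdict.
The state is a dict: "time_s": time; "qpos": joint angles; "joint_vel": joint speeds; "tau": joint torques, N m; "ee_pos": TCP position; "eef_rot": TCP orientation; "force": force on the tool from outside, world axes, zero at the start; "moment": the same for the moment, N m; "grip_width": finger opening in m.
Only numpy, scipy, OpenCV 4.12 (cv2) and the standard library are available. Lean on these libraries where they do the work, as an engineer would, in place of code of your own. Each camera call takes 0.05 s, during which the arm holds its last target.

## Working session

There is one attempt and no reset: what is moved stays moved. The work goes in short steps, Python scripts to look and compute and a tool call to move; the robot and the scene stay as the last step left them, time stands still between calls to the robot, and variables do not carry over. Pictures are saved under pics/ and viewed, and the job is handed in when it is done.

Besides the shell and the picture viewer there is one more tool, called after "Emit:" in YAML: its name, and indented under it one key for each argument. servo_tool: Moves the arm, as the interface text tells. Its arguments: {"type":"object","properties":{"motion":{"type":"array","items":{"type":"number"}},"gripper":{"type":"number"},"force":{"type":"number"}},"required":["motion"]}

```bash
mkdir -p pics; cat > h.py <<'E'
import numpy as np, cv2
from station import ctrl
def cam(name,fn=None):
    c=ctrl.camera(name)
    if fn: cv2.imwrite('pics/'+fn+'.png',cv2.cvtColor(c['color'],cv2.COLOR_RGB2BGR))
    return c
def pts(c):
    z=c['z_map']; v,u=np.mgrid[0:z.shape[0],0:z.shape[1]]
    P=np.stack([(u-c['cx'])/c['fx']*z,(v-c['cy'])/c['fy']*z,z],-1)
    R=cv2.Rodrigues(np.array(c['rvec'],float))[0]
    W=(P-np.array(c['tvec']).reshape(3))@R
    W[z<=0]=np.nan
    return W
E
python3 - <<'E'
from h import *
o=ctrl.get_obs(); print(o)
for n in ['scene','side','wrist']:
    c=cam(n,n+'0'); print(n,c['fx'],c['rvec'],c['tvec'])
    W=pts(c); np.save(n+'0.npy',W)
E
```

```text
{'time_s': 0.0, 'qpos': array([-6.66429878e-02,  3.00468251e-01,  1.52159942e+00,  1.83391894e-05,
        1.32069663e+00, -6.65878562e-02]), 'joint_vel': array([-0.00138075, -0.00152463, -0.00067107, -0.00044829, -0.00101529,
        0.00011645]), 'tau': array([-1.53750298e-03, -5.31805658e+01, -3.52735734e+01,  7.07558286e-02,
        2.43994006e-02, -4.79655944e-05]), 'ee_pos': array([ 5.49730392e-01, -3.76309251e-06,  2.04880137e-01]), 'eef_rot': array([3.05984499, 1.56962455, 3.05978531]), 'force': array([ 0.18257694, -0.6948782 ,  0.4303267 ]), 'moment': array([-0.04194997, -0.00348258, -0.02072625]), 'grip_width': 0.09401176528617347}
scene 490.1455721938858 [ 2.21777878  1.2999282  -0.44363943] [-0.2965841  -0.42149356  1.55855834]
side 424.453903753111 [ 2.28911284 -0.49475535  0.19531907] [-0.56474632  0.22793263  0.92784218]
wrist 351.74761284824706 [-2.84803523e+00 -5.96743104e-04  1.94382672e-03] [-0.55004426 -0.03062624  0.3928048 ]
```

View pics/scene0.png

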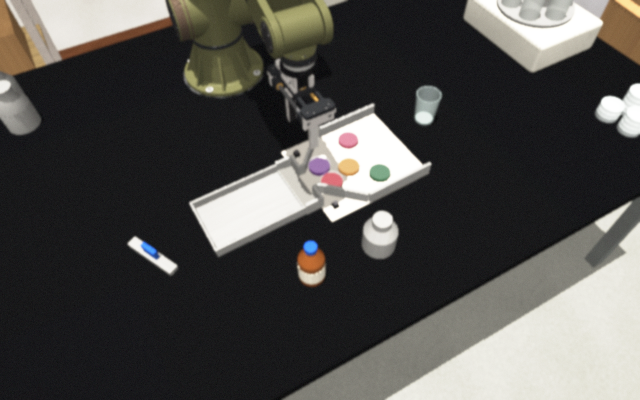

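View pics/side0.png

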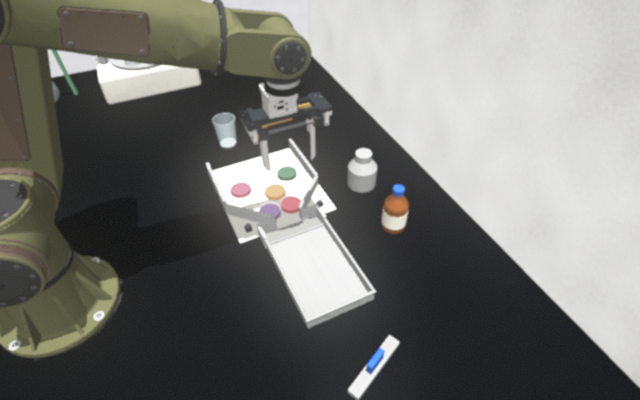

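View pics/wrist0.png

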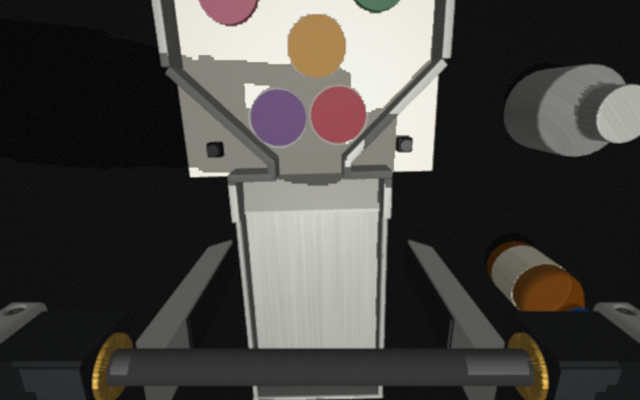

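```bash
cat >> h.py <<'E'
COL={'A':(200,60,80),'B':(90,50,120),'C':(220,150,50),'D':(40,90,60),'E':(220,80,120)}
def seg(c,W,zmax=0.03,zmin=0.012):
    hsv=cv2.cvtColor(c['color'],cv2.COLOR_RGB2HSV).astype(int)
    H,S,V=hsv[...,0],hsv[...,1],hsv[...,2]
    m=(S>80)&(V>40)&(W[...,2]<zmax)&(W[...,2]>zmin-0.008)
    m=cv2.morphologyEx(m.astype(np.uint8),cv2.MORPH_OPEN,np.ones((3,3)))
    n,L,st,ce=cv2.connectedComponentsWithStats(m)
    out=[]
    for i in range(1,n):
        if st[i,4]<60: continue
        q=L==i; P=W[q]; P=P[np.isfinite(P[:,0])]
        xy=P[:,:2].astype(np.float32)
        (cc,r)=cv2.minEnclosingCircle(xy)
        out.append((int(np.median(H[q])),np.median(c['color'][q],0).astype(int),st[i,4],ce[i].round(0),P.mean(0).round(4),np.round(cc,4),round(r,4)))
    return out
E
python3 - <<'E'
from h import *
for n in ['scene','side','wrist']:
    c=ctrl.camera(n);W=pts(c);print(n)
    for s in seg(c,W,0.05): print(*s)
W=np.load('scene0.npy')
# tall things in top view
cnt=(W[...,2]>0.02)&(W[...,2]<0.06)
for n in ['scene','wrist']:
    W=np.load(n+'0.npy'); m=np.isfinite(W[...,0])
    img=np.zeros((600,800),np.float32)
    x=((W[...,0]-0.2)*1000).round();y=((W[...,1]+0.35)*1000).round()
    k=m&(x>=0)&(x<800)&(y>=0)&(y<600)
    img[599-y[k].astype(int),x[k].astype(int)]=np.clip(W[...,2][k]*4000+20,0,255)
    cv2.imwrite('pics/top_%s.png'%n,img)
E
```

```text
scene
28 [96 94 63] 1330 [223.  79.] [ 0.0644 -0.0238  0.0196] [ 0.0072 -0.001 ] 0.1239
172 [231 151 172] 195 [348. 140.] [0.474  0.1758 0.0174] [0.471  0.1775] 0.0255
19 [237 197 130] 255 [348. 167.] [0.5557 0.128  0.0172] [0.5545 0.1288] 0.0264
178 [222 115 123] 210 [332. 179.] [0.5709 0.0691 0.0189] [0.5737 0.0615] 0.0319
109 [ 69 132 234] 141 [150. 250.] [ 0.5574 -0.4065  0.0374] [ 0.555  -0.4083] 0.022
side
19 [235 205 156] 207 [275. 192.] [0.5424 0.1199 0.0167] [0.5433 0.1217] 0.0246
177 [221 141 148] 217 [290. 205.] [0.5628 0.0576 0.0169] [0.5651 0.0614] 0.026
109 [ 90 149 248] 207 [375. 360.] [ 0.5485 -0.4128  0.0396] [ 0.5519 -0.4123] 0.022
wrist
173 [162 100 115] 1047 [229.  10.] [0.4656 0.1621 0.0188] [0.465  0.1698] 0.0259
17 [172 134  80] 2857 [316.  46.] [0.5466 0.1313 0.019 ] [0.5466 0.131 ] 0.0282
177 [155  76  83] 2395 [338. 114.] [0.5683 0.0676 0.019 ] [0.5686 0.0673] 0.0278
139 [108  82 122] 114 [269. 138.] [0.4986 0.0436 0.019 ] [0.498 0.044] 0.0114
14 [53 29  7] 272 [499. 253.] [ 0.7586 -0.0888  0.0105] [ 0.7677 -0.0961] 0.0263[ WARN:0@3.179] global loadsave.cpp:1063 imwrite_ Unsupported depth image for selected encoder is fallbacked to CV_8U.
```

View pics/top_wrist.png

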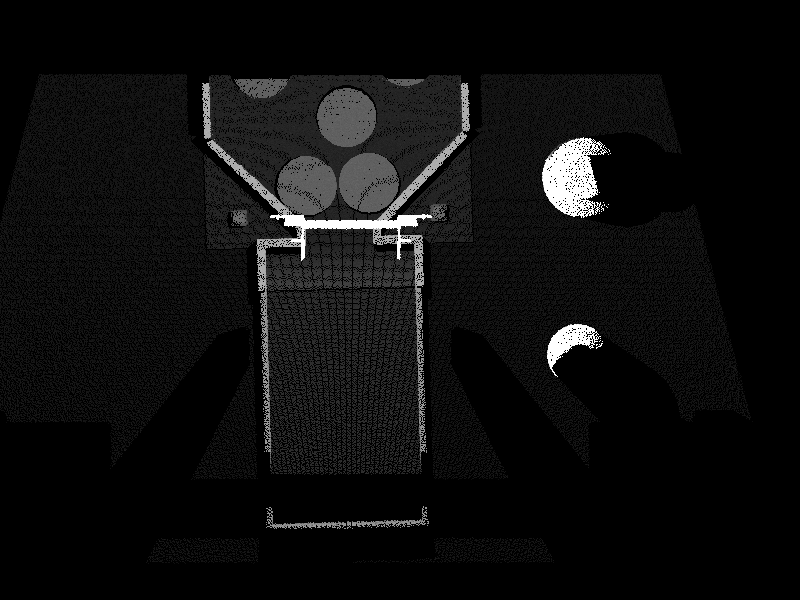

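View pics/top_scene.png

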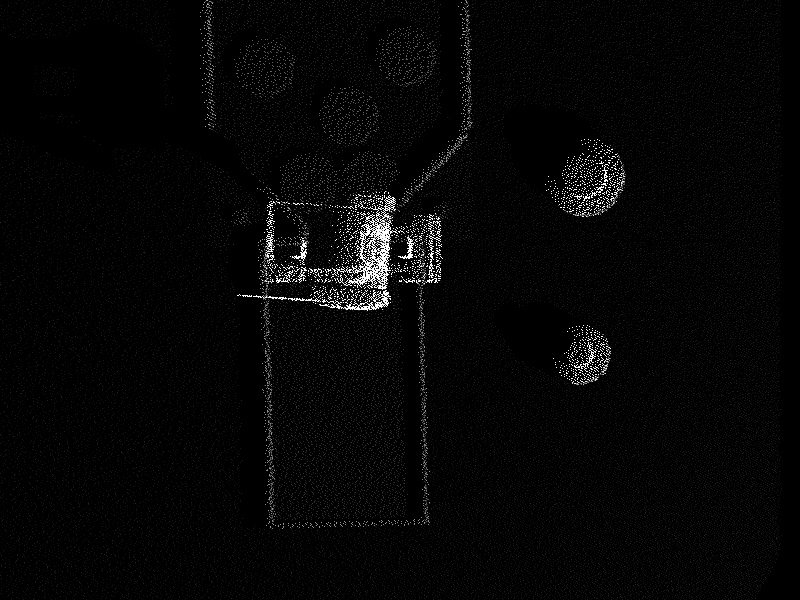

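```bash
python3 - <<'E'
from h import *
for n in ['wrist','scene']:
    W=np.load(n+'0.npy').reshape(-1,3); W=W[np.isfinite(W[:,0])]
    print(n)
    def band(xlo,xhi,ylo,yhi,z0,z1):
        q=W[(W[:,0]>xlo)&(W[:,0]<xhi)&(W[:,1]>ylo)&(W[:,1]<yhi)&(W[:,2]>z0)&(W[:,2]<z1)]; return q
    for nm,b in dict(trayL=(.445,.49,-.27,-.06),trayR=(.60,.65,-.27,-.06)).items():
        q=band(*b,.031,.036)
        if len(q)>20:
            p=np.polyfit(q[:,1],q[:,0],1); print(nm,len(q),p, np.percentile(q[:,0]-np.polyval(p,q[:,1]),[2,98]))
    for nm,b in dict(deckL=(.395,.42,.13,.29),deckR=(.65,.68,.13,.29),rampL=(.44,.48,-.035,.0),rampR=(.60,.64,-.035,.0)).items():
        q=band(*b,.036,.040)
        if len(q)>20:
            p=np.polyfit(q[:,1],q[:,0],1); print(nm,len(q),p, np.percentile(q[:,0]-np.polyval(p,q[:,1]),[2,98]))
    q=band(.475,.62,-.30,-.25,.031,.036)
    if len(q)>20:
        p=np.polyfit(q[:,0],q[:,1],1); print('end',p,np.polyval(p,.55),np.percentile(q[:,1]-np.polyval(p,q[:,0]),[2,98]))
    for x0 in (.49,.52,.55,.58,.6):
        q=band(x0-.005,x0+.005,-.07,.035,0,.02); q=q[np.argsort(q[:,1])]
        bins=np.arange(-.07,.035,.004); print(x0,[ (round(b*1000),round(1000*np.median(q[(q[:,1]>b)&(q[:,1]<b+.004),2]),1)) for b in bins if ((q[:,1]>b)&(q[:,1]<b+.004)).sum()>2])
E
```

```text
wrist
trayL 567 [-0.02773366  0.46174875] [-0.00287262  0.00271268]
trayR 554 [-0.02825064  0.61704999] [-0.00248383  0.00279492]
deckL 411 [-0.03408314  0.41187419] [-0.00418475  0.00367564]
deckR 410 [-0.02902879  0.66821023] [-0.00367903  0.00404969]
rampL 265 [-0.02762063  0.46076316] [-0.00388838  0.00368552]
rampR 257 [-0.033397   0.6180968] [-0.00375785  0.00398282]
end [ 0.02277531 -0.28800585] -0.27547943332470365 [-0.00295326  0.00263909]
0.49 [(-70, np.float64(6.0)), (-66, np.float64(5.8)), (-62, np.float64(6.0)), (-58, np.float64(6.3)), (-54, np.float64(6.0)), (-50, np.float64(6.0)), (-46, np.float64(6.1)), (-42, np.float64(10.9)), (-38, np.float64(10.9)), (-34, np.float64(10.0)), (-30, np.float64(9.4)), (-26, np.float64(8.4)), (-22, np.float64(7.9)), (-18, np.float64(7.1)), (-14, np.float64(6.4)), (-10, np.float64(6.0)), (-6, np.float64(5.5)), (10, np.float64(7.2)), (14, np.float64(3.8)), (30, np.float64(10.8)), (34, np.float64(9.7))]
0.52 [(-70, np.float64(5.6)), (-66, np.float64(5.9)), (-62, np.float64(6.1)), (-58, np.float64(6.0)), (-54, np.float64(5.9)), (-50, np.flo
[... 4202 characters left out ...]
, (18, np.float64(4.1))]
0.58 [(-70, np.float64(6.5)), (-66, np.float64(4.5)), (-62, np.float64(3.4)), (-58, np.float64(7.0)), (-54, np.float64(3.8)), (-50, np.float64(2.9)), (-46, np.float64(6.8)), (-42, np.float64(7.0)), (-38, np.float64(7.8)), (-34, np.float64(10.5)), (-30, np.float64(7.9)), (-26, np.float64(9.3)), (-22, np.float64(6.9)), (-18, np.float64(5.9)), (-14, np.float64(6.6)), (-10, np.float64(6.1)), (-6, np.float64(5.8)), (-2, np.float64(6.0)), (2, np.float64(3.6)), (6, np.float64(8.0)), (22, np.float64(16.7)), (26, np.float64(12.0))]
0.6 [(-62, np.float64(7.4)), (-38, np.float64(5.5)), (-34, np.float64(12.1)), (6, np.float64(17.3)), (26, np.float64(3.2)), (30, np.float64(3.8))]
```

```bash
cat >> h.py <<'E'
from scipy.spatial.transform import Rotation as Rn
YAW=0.0278; O=np.array([0.5393,0.0045])
ca,sa=np.cos(YAW),np.sin(YAW)
RD=np.array([[ca,-sa],[sa,ca]])
def d2w(p): return RD@(np.array(p)/1000)+O      # deck mm -> world m
def w2d(p): return (RD.T@(np.array(p)[...,:2]-O).T).T*1000 if np.ndim(p)==1 else ((np.array(p)[:,:2]-O)@RD)*1000
def tool():
    o=ctrl.get_obs(); R=Rn.from_euler('xyz',o['eef_rot']).as_matrix(); return o,R
def plan(*wps):
    """wps: deck x,y mm, z mm(world), -> tool shifts from present measured pose"""
    o,R=tool(); p=o['ee_pos']
    print('deck now',w2d(p[:2]).round(1),'z',round(p[2]*1000,1),'toolY deck',(RD.T@R[:2,1]).round(3),'toolZ deck',(RD.T@R[:2,2]).round(3),'w',round(o['grip_width']*1000,1),'F',o['force'].round(1),'t',round(o['time_s'],2))
    for w in wps:
        t=np.append(d2w(w[:2]),w[2]/1000); print(w,'->',(R.T@(t-p)*1000).round(1))
E
python3 - <<'E'
from h import *
o,R=tool(); print(R.round(4)); plan((-20,10,60))
W=np.load('wrist0.npy')
c=ctrl.camera('wrist')
# purple + others by height band
m=(W[...,2]>0.0165)&(W[...,2]<0.0215)
m=cv2.morphologyEx(m.astype(np.uint8),cv2.MORPH_OPEN,np.ones((7,7)))
n,L,st,ce=cv2.connectedComponentsWithStats(m)
for i in range(1,n):
    if st[i,4]>300:
        P=W[L==i]; r=w2d(P); print(ce[i].round(),st[i,4],r.mean(0).round(1),r.min(0).round(1),r.max(0).round(1), c['color'][L==i].mean(0).round())
for s in ['A','B']: pass
W=np.load('scene0.npy')
for nm,b in dict(E=(.43,.5,.15,.21),D=(.57,.64,.165,.23)).items():
    k=(W[...,0]>b[0])&(W[...,0]<b[1])&(W[...,1]>b[2])&(W[...,1]<b[3])&(W[...,2]>.013)&(W[...,2]<.025); r=w2d(W[k]);print(nm,r.mean(0),r.min(0),r.max(0))
E
```

```text
[[-4.e-04  1.e-04  1.e+00]
 [ 0.e+00  1.e+00 -1.e-04]
 [-1.e+00  0.e+00 -4.e-04]]
deck now [10.5 -4.8] z 205.3 toolY deck [0.028 1.   ] toolZ deck [ 1.    -0.028] w 93.7 F [-0.9 -0.5  0.2] t 0.3
(-20, 10, 60) -> [145.3  13.9 -30.8]
[226.  10.] 1089 [-72.  159.7] [-99.4 147.4] [-44.5 168.6] [164. 106. 120.]
[377.   4.] 330 [ 68.4 160.4] [ 51.5 155.3] [ 86.8 164.6] [ 82. 114.  91.]
[316.  44.] 3202 [ 10.2 127.6] [-19.2  97.4] [ 39.4 156.6] [175. 141.  93.]
[338. 114.] 2710 [30.8 62.2] [ 1.4 32.4] [60.3 90.5] [157.  86.  91.]
[277. 118.] 2716 [-30.8  60.7] [-60.4  31.1] [-1.5 89.5] [114.  92. 126.]
E [-68.51533883 178.08595502] [-99.804955   148.97801552] [-40.44266422 207.55574451]
D [ 72.91417084 186.19075214] [ 40.77412761 158.9779133 ] [101.81967093 215.99782113]
```

```bash
python3 - <<'E'
from h import *
plan((-17,17,60),(-17,17,10),(-17,57,10),(-25,85,10))
E
```

```text
deck now [10.5 -4.8] z 205.3 toolY deck [0.028 1.   ] toolZ deck [ 1.    -0.028] w 94.0 F [0.3 0.  0.1] t 0.35
(-17, 17, 60) -> [145.4  21.  -28.1]
(-17, 17, 10) -> [195.4  21.  -28.1]
(-17, 57, 10) -> [195.4  61.  -29.2]
(-25, 85, 10) -> [195.4  88.8 -38. ]
```

Emit:
servo_tool:
  motion: [50,21,-28,0,100,21,-28,0,140,21,-28,0,150,21,-28,0,150,21,-28,0,150,21,-28,0]
  gripper: 0
  force: 20

```text
time_s: 1.1
ee_pos: [0.5229, 0.021, 0.0571]
eef_rot: [-0.033, 1.568, -0.033]
force: [0.7, 0.1, 1.0]
grip_width: 0.0371
```

```bash
python3 - <<'E'
from h import *
plan((-17,17,10))
c=cam('wrist','w1');c=cam('side','s1')
E
```

```text
deck now [-15.9  16.9] z 57.1 toolY deck [0.028 1.   ] toolZ deck [ 1.    -0.028] w 37.1 F [0.7 0.1 1. ] t 1.1
(-17, 17, 10) -> [47.1  0.1 -1.2]
```

View pics/w1.png

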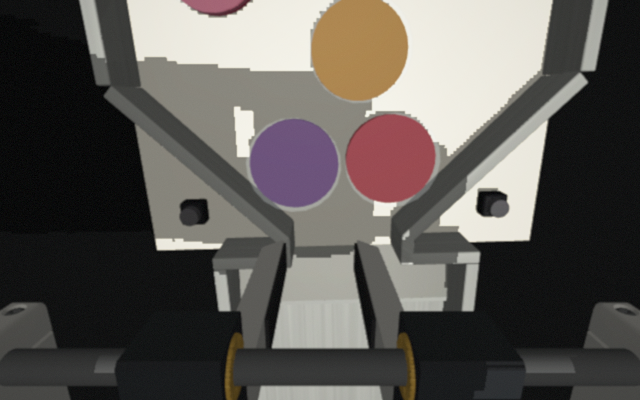

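Emit:
servo_tool:
  motion: [0,0,0,0,0,0,0,0,20,0,0,0,40,0,0,0,45,0,0,0,45,0,0,0,45,10,0,0,45,18,0,0,45,26,0,0,45,34,0,0,45,41,0,0,45,48,-2,0,45,55,-4,0,45,62,-7,0,45,69,-9,0,45,69,-9,0,45,66,-8,0,15,60,-8,0,-40,40,0,0,-100,0,20,0]

```text
time_s: 3.7
ee_pos: [0.5387, 0.027, 0.1475]
eef_rot: [0.461, 1.571, 0.462]
force: [0.2, -0.1, 0.2]
grip_width: 0.0002
```

```bash
cat >> h.py <<'E'
def look(fn,name='wrist'):
    c=cam(name,fn); W=pts(c); hsv=cv2.cvtColor(c['color'],cv2.COLOR_RGB2HSV).astype(int)
    m=(W[...,2]>0.0165)&(W[...,2]<0.0235)&(hsv[...,1]>35)
    m=cv2.morphologyEx(m.astype(np.uint8),cv2.MORPH_OPEN,np.ones((5,5)))
    n,L,st,ce=cv2.connectedComponentsWithStats(m)
    for i in range(1,n):
        if st[i,4]>250:
            q=L==i; r=w2d(W[q]); h=np.median(hsv[q],0).astype(int)
            a,b=r.min(0),r.max(0)
            print('px',ce[i].round(),'hsv',h,'mean',r.mean(0).round(1),'mid',((a+b)/2).round(1),'ext',(b-a).round(1),'z',round(1000*np.median(W[q][:,2]),1))
    return c,W
E
python3 - <<'E'
from h import *
plan(); look('w2')
E
```

```text
deck now [ 0.  22.5] z 147.5 toolY deck [0.027 1.   ] toolZ deck [ 1.    -0.027] w 0.2 F [ 0.2 -0.1  0.2] t 3.7
px [225.  19.] hsv [173  97 162] mean [-70.3 167.5] mid [-70.2 165.4] ext [55.1 33.2] z 19.0
px [400.  13.] hsv [ 69  74 116] mean [ 67.7 168.5] mid [ 68.  166.8] ext [53.2 23. ] z 18.9
px [331.  67.] hsv [ 17 136 171] mean [ 12.2 130. ] mid [ 12.2 129.5] ext [55.2 55.6] z 19.0
px [257.  78.] hsv [139  81 123] mean [-48.7 122.7] mid [-48.6 122.2] ext [55.1 54. ] z 19.0
px [353. 148.] hsv [177 131 154] mean [30.4 63. ] mid [30.7 62.3] ext [56.2 55.6] z 19.0
```

View pics/w2.png

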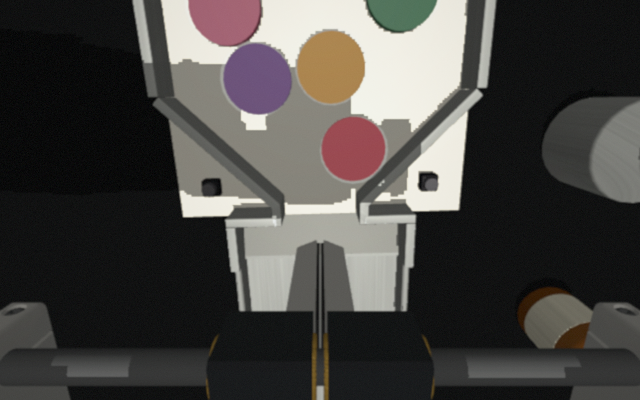

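Emit:
servo_tool:
  motion: [40,35,30,10,80,70,58,20,87,73,60,30,95,73,60,40,100,73,60,45,120,73,60,45,137,73,60,45,137,73,60,45,137,66,53,45,137,59,46,45,137,51,39,45,137,44,33,45,137,37,26,45,137,37,26,45,137,41,30,45,110,42,31,45,70,50,15,35,50,53,0,25,50,53,0,15,50,53,0,5]
  gripper: 0.277

```text
time_s: 6.25
ee_pos: [0.5391, 0.0812, 0.096]
eef_rot: [0.227, 1.57, 0.146]
force: [-0.7, -0.7, -0.4]
grip_width: 0.0264
```

```bash
python3 - <<'E'
from h import *
plan((0,78,60),(0,78,12)); look('w3')
E
```

```text
deck now [ 1.9 76.7] z 96.0 toolY deck [0.108 0.994] toolZ deck [ 0.994 -0.108] w 26.4 F [-0.7 -0.7 -0.4] t 6.25
(0, 78, 60) -> [36.   1.1 -2.1]
(0, 78, 12) -> [84.   1.1 -2.1]
px [400.  49.] hsv [ 69  76 116] mean [ 68.7 185.3] mid [ 68.5 184.9] ext [55.5 54.7] z 18.9
px [200.  83.] hsv [173  99 161] mean [-69.6 178.3] mid [-70.1 177.9] ext [55.7 55.5] z 19.0
px [325. 139.] hsv [ 17 139 169] mean [ 12.4 131.3] mid [ 12.5 130.5] ext [56.  56.2] z 18.9
px [244. 158.] hsv [139  82 121] mean [-48.  123.9] mid [-48.1 123.2] ext [55.7 55.3] z 19.0
px [320. 260.] hsv [177 133 151] mean [-1.4 36.5] mid [-1.  35.1] ext [43.8 56.2] z 18.9
```

View pics/w3.png

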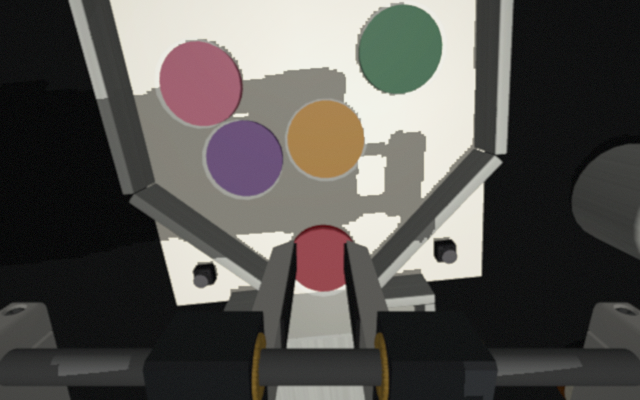

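```bash
cat >> h.py <<'E'
def rows(wps,step=12,turn=10,fast=40):
    """wps list of (deckx,decky,z,angle deg[,step]); angle = direction of toolY cw from deck +y toward +x. prints rows"""
    o,R=tool(); p=o['ee_pos']; a0=np.degrees(np.arctan2(*(RD.T@R[:2,1])))
    cur=np.array([*w2d(p[:2]),p[2]*1000,a0]); out=[]
    for w in wps:
        st=w[4] if len(w)>4 else step
        t=np.array(w[:4],float); n=max(1,int(np.ceil(max(np.linalg.norm((t-cur)[:3])/st,abs(t[3]-cur[3])/turn))))
        for k in range(1,n+1):
            q=cur+(t-cur)*k/n
            s=R.T@(np.append(d2w(q[:2]),q[2]/1000)-p)*1000
            out.append([*s.round().astype(int),round(q[3]-a0)])
        cur=t
    print(len(out)); 
    for i in range(0,len(out),20): print(sum([[int(v) for v in r] for r in out[i:i+20]],[]))
E
python3 - <<'E'
from h import *
rows([(0,77,60,0,40),(0,77,13,0,25),(0,77,13,0),(0,-25,13,0,12)])
E
```

```text
13
[36, 0, -2, -6, 59, 0, -2, -6, 83, 0, -2, -6, 83, 0, -2, -6, 83, -11, -1, -6, 83, -22, 0, -6, 83, -34, 1, -6, 83, -45, 3, -6, 83, -56, 4, -6, 83, -67, 5, -6, 83, -79, 6, -6, 83, -90, 7, -6, 83, -101, 8, -6]
```

Emit:
servo_tool:
  motion: [36,0,-2,-6,59,0,-2,-6,83,0,-2,-6,83,0,-2,-6,83,-11,-1,-6,83,-22,0,-6,83,-34,1,-6,83,-45,3,-6,83,-56,4,-6,83,-67,5,-6,83,-79,6,-6,83,-90,7,-6,83,-101,8,-6,83,-101,8,-6]

```text
time_s: 8.05
ee_pos: [0.5379, -0.0215, 0.0125]
eef_rot: [-2.341, 1.571, -2.325]
force: [-0.2, 0.4, -0.7]
grip_width: 0.0264
```

```bash
python3 - <<'E'
from h import *
plan(); look('w4'); look('sc4','scene'); look('sd4','side')
rows([(-29,-209,13,11,12),(-29,-209,13,11),(-27,-200,13,11),(-27,-195,60,11,30),(0,-100,140,0,50)])
E
```

```text
deck now [ -2.2 -25.9] z 12.5 toolY deck [0.011 1.   ] toolZ deck [ 1.    -0.011] w 26.4 F [-0.2  0.4 -0.7] t 8.05
px [211.   7.] hsv [139  81 120] mean [-47.9  96.8] mid [-48.1  96.2] ext [34.2  7.5] z 18.9
23
[0, -12, -2, 1, 0, -23, -3, 1, 0, -35, -5, 2, 0, -46, -6, 3, 0, -58, -8, 3, 0, -69, -9, 4, 0, -81, -11, 5, 0, -92, -12, 5, 0, -104, -14, 6, 0, -115, -16, 7, 0, -127, -17, 7, 0, -138, -19, 8, 0, -150, -20, 8, 0, -161, -22, 9, 0, -173, -23, 10, 0, -184, -25, 10, 0, -184, -25, 10, 0, -175, -23, 10, -24, -173, -23, 10, -47, -170, -23, 10]
[-74, -139, -14, 7, -101, -107, -6, 3, -127, -75, 3, -1]
```

View pics/sd4.png

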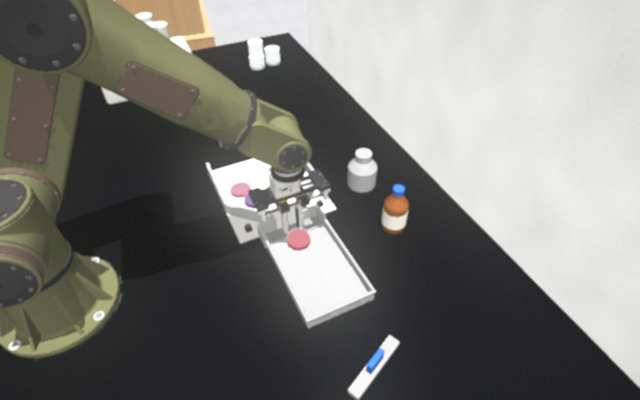

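View pics/sc4.png

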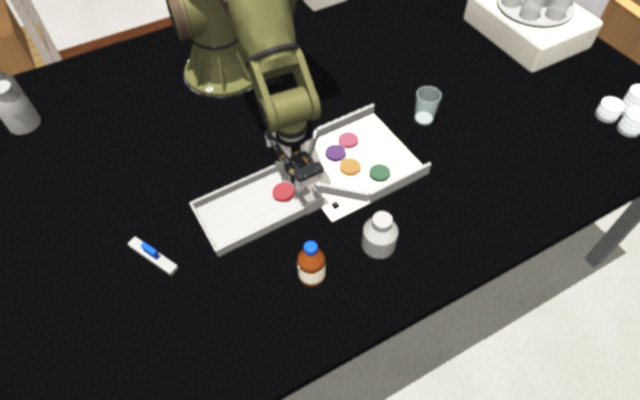

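Emit:
servo_tool:
  motion: [0,-12,-2,1,0,-23,-3,1,0,-35,-5,2,0,-46,-6,3,0,-58,-8,3,0,-69,-9,4,0,-81,-11,5,0,-92,-12,5,0,-104,-14,6,0,-115,-16,7,0,-127,-17,7,0,-138,-19,8,0,-150,-20,8,0,-161,-22,9,0,-172,-23,10,0,-180,-24,10,0,-180,-24,10,0,-172,-23,10,-40,-160,-20,5,-90,-120,-5,0]

```text
time_s: 10.7
ee_pos: [0.5337, -0.1421, 0.1006]
eef_rot: [2.833, 1.569, 2.852]
force: [1.3, 1.4, 0.0]
grip_width: 0.026
```

```bash
python3 - <<'E'
from h import *
plan(); look('w5'); look('sc5','scene'); look('sd5','side')
E
```

```text
deck now [  -9.7 -146.4] z 100.6 toolY deck [0.009 1.   ] toolZ deck [ 1.    -0.009] w 26.0 F [1.3 1.4 0. ] t 10.7
px [305. 315.] hsv [178 129 199] mean [ -22.6 -239.2] mid [ -22.3 -239.7] ext [31.7 54.8] z 20.9
px [319. 301.] hsv [177  98 224] mean [ -34.7 -246.9] mid [ -36.4 -245.2] ext [54.  54.8] z 20.3
```

View pics/sd5.png

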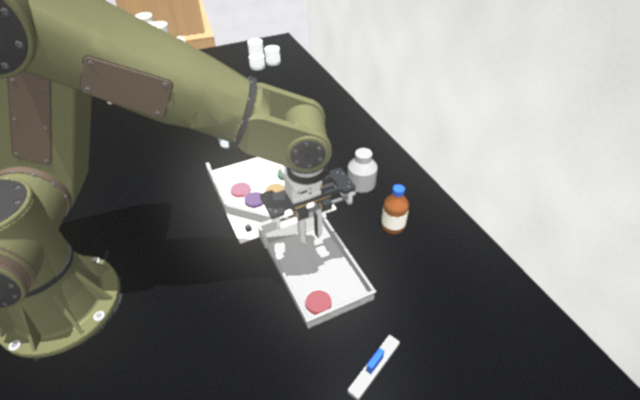

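View pics/sc5.png

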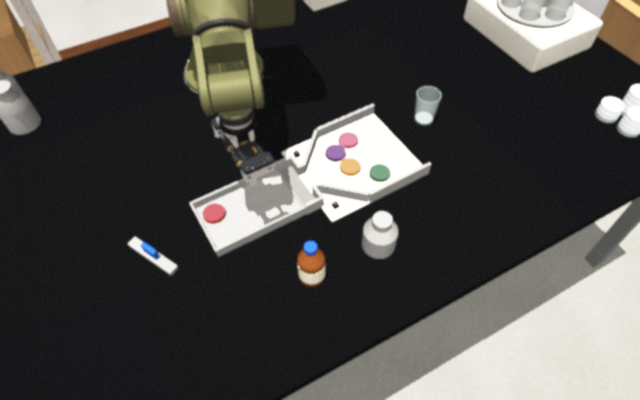

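```bash
python3 - <<'E'
from h import *
rows([(12.4,170,70,0,50),(12.4,170,13,0,25),(12.4,170,13,0),(12.4,122,13,0,12)])
E
```

```text
15
[5, 45, 3, 0, 9, 90, 5, 0, 14, 135, 8, 0, 18, 180, 10, 0, 23, 225, 13, 0, 27, 271, 15, 0, 32, 316, 18, 0, 51, 316, 18, 0, 70, 316, 17, 0, 89, 316, 17, 0, 89, 316, 17, 0, 89, 304, 17, 0, 89, 292, 18, 0, 89, 280, 18, 0, 89, 268, 18, 0]
```

Emit:
servo_tool:
  motion: [5,45,3,0,9,90,5,0,14,135,8,0,18,180,10,0,23,225,13,0,27,271,15,0,32,316,20,0,32,316,20,0]
  gripper: 0.213

```text
time_s: 11.85
ee_pos: [0.5476, 0.1756, 0.0662]
eef_rot: [-2.968, 1.568, -2.949]
force: [-0.5, -1.0, -0.5]
grip_width: 0.0204
```

```bash
python3 - <<'E'
from h import *
plan();look('w6'); look('sc6','scene')
rows([(12.4,170,13,0,25),(12.4,170,13,0),(12.4,122,13,0,12),(0,78,13,13,12),(0,66,13,0)])
E
```

```text
deck now [ 13.1 170.8] z 66.2 toolY deck [0.008 1.   ] toolZ deck [ 1.    -0.008] w 20.4 F [-0.5 -1.  -0.5] t 11.85
px [402. 200.] hsv [ 69  78 101] mean [ 68.6 188.1] mid [ 68.5 187.6] ext [54.9 55. ] z 18.9
px [197. 212.] hsv [173 103 144] mean [-69.6 180.7] mid [-69.8 179.8] ext [55.5 55.6] z 18.9
px [319. 275.] hsv [ 17 141 149] mean [ 12.9 132.7] mid [ 12.8 132.4] ext [30.2 55.3] z 18.9
px [233. 281.] hsv [139  83 106] mean [-49.5 128.3] mid [-49.3 128.2] ext [52.4 48.8] z 18.9
14
[18, 1, 0, 0, 36, 1, -1, 0, 54, 2, -1, -1, 54, 2, -1, -1, 54, -10, -1, -1, 54, -22, -1, -1, 54, -34, -1, -1, 54, -46, 0, -1, 54, -57, -3, 3, 54, -68, -6, 6, 54, -79, -9, 9, 54, -90, -12, 12, 54, -96, -12, 6, 54, -102, -12, -1]
```

View pics/w6.png

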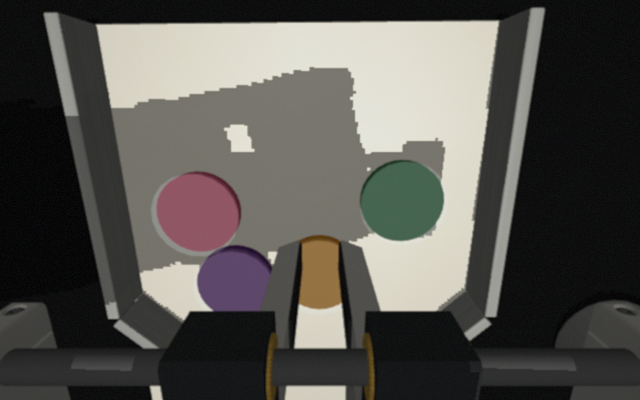

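View pics/sc6.png

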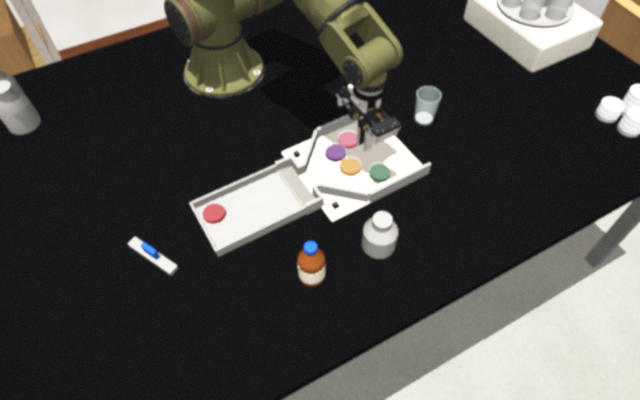

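Emit:
servo_tool:
  motion: [18,2,-1,0,36,2,-1,0,54,2,-1,-1,54,2,-1,-1,54,-10,-1,-1,54,-22,-1,-1,54,-34,-1,-1,54,-46,0,-1,54,-57,-3,3,54,-68,-6,6,54,-79,-9,9,54,-90,-12,12,54,-96,-13,6,54,-102,-13,-1,54,-102,-13,-1]

```text
time_s: 13.82
ee_pos: [0.5374, 0.0707, 0.0141]
eef_rot: [-2.641, 1.571, -2.609]
force: [-0.2, 0.1, 0.0]
grip_width: 0.0203
```

```bash
python3 - <<'E'
from h import *
plan();look('w7');look('sd7','side')
rows([(0,-25,13,0,12),(29,-160,13,-11,12)])
E
```

```text
deck now [-0.  66.3] z 14.1 toolY deck [-0.005  1.   ] toolZ deck [1.    0.005] w 20.3 F [-0.2  0.1  0. ] t 13.82
px [168.  44.] hsv [173 101 140] mean [-69.2 173.3] mid [-70.1 170.8] ext [56.2 41.8] z 18.9
px [469.  36.] hsv [69 78 99] mean [ 67.6 177.1] mid [ 67.9 174.7] ext [55.4 35.6] z 18.9
px [223. 151.] hsv [139  83 106] mean [-47.8 124.4] mid [-48.1 123.2] ext [55.4 54.5] z 18.9
px [319. 314.] hsv [ 17 141 147] mean [ 0.3 31.9] mid [ 0.6 32.6] ext [28.9 50.2] z 19.1
px [318. 301.] hsv [177  96 224] mean [ -36.5 -246.1] mid [ -36.6 -244.1] ext [54.7 54.7] z 20.3
20
[0, -11, 0, 0, 0, -23, 0, 0, 0, -34, 0, 0, 1, -46, 0, 0, 1, -57, 0, 0, 1, -69, 0, 0, 1, -80, 0, 0, 1, -92, 0, 0, 1, -103, 2, -1, 1, -114, 4, -2, 1, -126, 7, -3, 1, -137, 9, -3, 1, -148, 12, -4, 1, -159, 14, -5, 1, -171, 16, -6, 1, -182, 19, -7, 1, -193, 21, -8, 1, -204, 23, -9, 1, -216, 26, -10, 1, -227, 28, -11]
```

View pics/sd7.png

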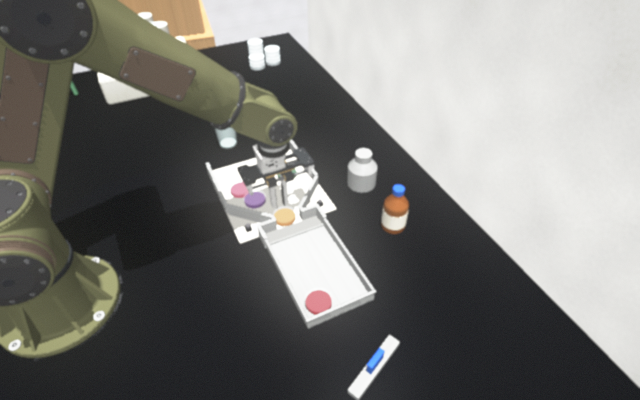

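View pics/w7.png

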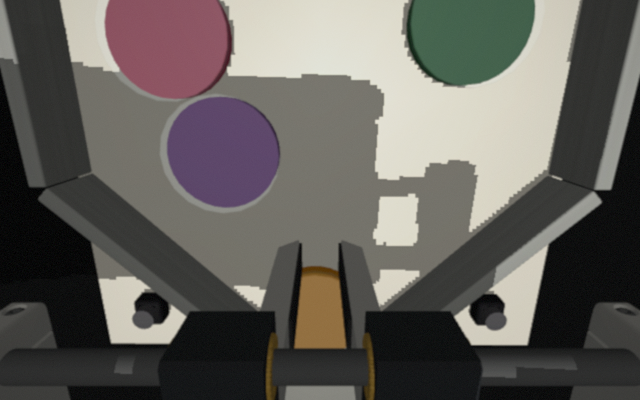

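Emit:
servo_tool:
  motion: [0,-11,0,0,0,-23,0,0,0,-34,0,0,0,-46,0,0,0,-57,0,0,0,-69,0,0,0,-80,0,0,0,-92,0,0,0,-103,2,-1,0,-114,4,-2,0,-126,7,-3,0,-137,9,-3,0,-148,12,-4,0,-159,14,-5,0,-171,16,-6,0,-182,19,-7,0,-193,21,-8,0,-204,23,-9,0,-216,26,-10,0,-227,28,-11]

```text
time_s: 16.42
ee_pos: [0.5736, -0.1554, 0.0141]
eef_rot: [-1.162, 1.571, -0.934]
force: [-0.3, 0.6, 0.6]
grip_width: 0.0201
```

```bash
python3 - <<'E'
from h import *
plan();look('sd8','side')
rows([(32,-206,13,-4,12),(32,-206,13,-4),(32,-190,13,0),(28,-170,60,0,40),(0,-100,110,0,50)])
E
```

```text
deck now [  29.9 -160.8] z 14.1 toolY deck [-0.199  0.98 ] toolZ deck [0.98  0.199] w 20.1 F [-0.3  0.6  0.6] t 16.43
px [338. 273.] hsv [ 20  92 239] mean [  34.7 -199.6] mid [  34.5 -199.2] ext [53.1 55. ] z 20.3
px [318. 302.] hsv [177 100 224] mean [ -37.6 -247.6] mid [ -36.6 -247. ] ext [54.7 49.5] z 20.4
11
[0, -11, -2, 2, 1, -22, -3, 4, 1, -33, -5, 6, 1, -44, -7, 7, 1, -44, -7, 7, 1, -36, -5, 9, 1, -28, -4, 11, -22, -18, -4, 11, -46, -8, -4, 11, -71, 29, -10, 11, -96, 67, -17, 11]
```

View pics/sd8.png

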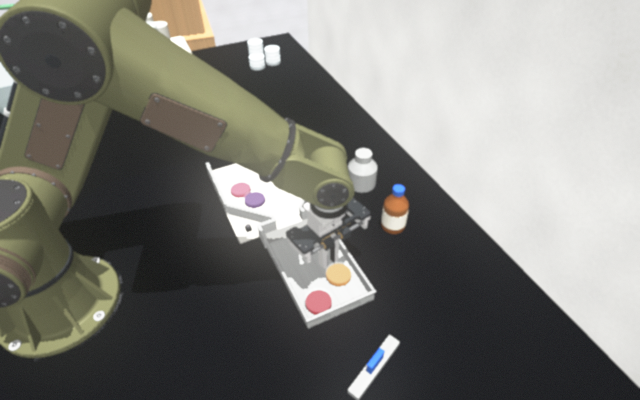

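Emit:
servo_tool:
  motion: [0,-11,-2,2,0,-22,-3,4,0,-33,-5,6,0,-43,-7,7,0,-43,-7,7,0,-36,-5,9,0,-28,-4,11,-22,-18,-4,11,-46,-8,-4,11,-71,29,-10,11,-96,67,-17,11]

```text
time_s: 17.85
ee_pos: [0.5412, -0.092, 0.1108]
eef_rot: [1.898, 1.571, 1.933]
force: [0.8, 0.1, 0.7]
grip_width: 0.0197
```

```bash
python3 - <<'E'
from h import *
plan();look('sc9','scene');look('sd9','side')
rows([(88,227,80,26,50),(88,227,80,26)])
E
```

```text
deck now [ -0.8 -96.6] z 110.8 toolY deck [-0.007  1.   ] toolZ deck [1.    0.007] w 19.7 F [0.8 0.1 0.7] t 17.85
px [346. 289.] hsv [ 20  90 239] mean [  31.3 -246.7] mid [  31.5 -245.6] ext [54.1 53. ] z 20.4
px [317. 301.] hsv [177  97 224] mean [ -38.1 -244.1] mid [ -36.3 -244.8] ext [55.7 53.3] z 20.5
8
[5, 46, 13, 4, 9, 92, 26, 8, 14, 138, 39, 11, 19, 184, 52, 15, 23, 229, 65, 19, 28, 275, 78, 23, 33, 321, 91, 27, 33, 321, 91, 27]
```

View pics/sd9.png

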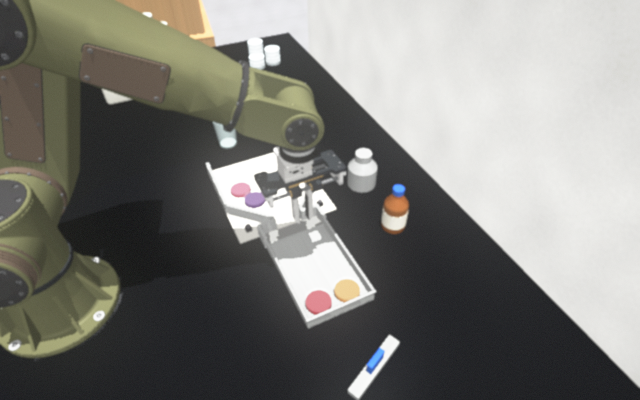

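Emit:
servo_tool:
  motion: [5,46,13,4,9,92,26,8,14,138,39,11,19,184,52,15,23,229,65,19,28,275,78,23,33,321,91,27,33,321,91,27,33,321,91,27]

```text
time_s: 19.08
ee_pos: [0.6214, 0.2301, 0.0764]
eef_rot: [-2.182, 1.57, -2.618]
force: [0.4, -0.7, 0.4]
grip_width: 0.0203
```

```bash
python3 - <<'E'
from h import *
plan();look('w10');look('sc10','scene')
rows([(87,225,13,26,30),(87,225,13,26),(16,75,13,26,12),(0,67,13,0,9)])
E
```

```text
deck now [ 88.3 223.3] z 76.4 toolY deck [0.447 0.895] toolZ deck [ 0.895 -0.447] w 20.3 F [ 0.4 -0.7  0.4] t 19.07
px [320. 270.] hsv [ 69  74 159] mean [ 71.4 188.4] mid [ 70.6 187.8] ext [45.4 54.6] z 18.9
px [156. 334.] hsv [172  98 220] mean [-69.8 196. ] mid [-70.7 194.7] ext [45.3 27. ] z 18.9
21
[21, 0, -1, 0, 43, 1, -2, 0, 64, 1, -2, -1, 64, 1, -2, -1, 64, -11, -2, -1, 64, -22, -2, -1, 64, -34, -2, -1, 64, -46, -1, -1, 64, -58, -1, -1, 64, -70, -1, -1, 64, -82, -1, -1, 64, -93, 0, -1, 64, -105, 0, -1, 64, -117, 0, -1, 64, -129, 1, -1, 64, -141, 1, -1, 64, -153, 1, -1, 64, -165, 1, -1, 64, -169, -2, -9, 64, -174, -6, -18]
[64, -179, -9, -27]
```

View pics/w10.png

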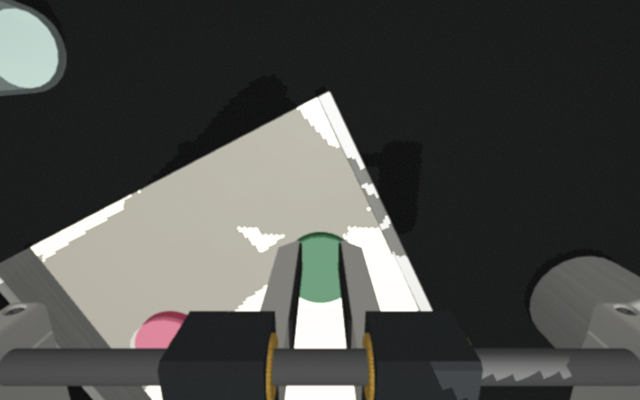

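Emit:
servo_tool:
  motion: [21,3,-1,0,43,3,-2,0,63,3,-2,-1,63,3,-2,-1,63,-9,-2,-1,63,-21,-2,-1,63,-33,-2,-1,63,-45,-1,-1,63,-57,-1,-1,63,-69,-1,-1,63,-81,-1,-1,63,-93,0,-1,63,-105,0,-1,63,-117,0,-1,63,-129,1,-1,63,-141,1,-1,63,-153,1,-1,63,-165,0,-4,63,-169,-2,-9,63,-174,-6,-18]

```text
time_s: 21.68
ee_pos: [0.5423, 0.0751, 0.0141]
eef_rot: [-0.45, 1.571, -0.568]
force: [0.5, -0.1, -0.1]
grip_width: 0.0201
```

```bash
python3 - <<'E'
from h import *
plan();look('w11');look('sd11','side');look('sc11','scene')
rows([(0,66,13,0,9),(0,-25,13,0,12),(-30,-120,13,11,12)])
E
```

```text
deck now [ 4.9 70.5] z 14.1 toolY deck [0.146 0.989] toolZ deck [ 0.989 -0.146] w 20.1 F [ 0.5 -0.1 -0.1] t 21.68
px [128.  71.] hsv [173 103 139] mean [-68.7 178.3] mid [-69.4 177.3] ext [55.1 55.1] z 19.0
px [201. 176.] hsv [139  83 104] mean [-47.2 124.4] mid [-47.7 123.4] ext [55.8 55. ] z 19.0
px [319. 313.] hsv [69 78 97] mean [ 0.4 37. ] mid [-1.6 38.4] ext [31.5 53.3] z 18.9
px [346. 290.] hsv [ 20  90 239] mean [  30.7 -247.5] mid [  30.8 -246.1] ext [53. 52.] z 20.6
px [318. 302.] hsv [177  96 224] mean [ -37.3 -247. ] mid [ -36.9 -244.7] ext [53.4 53.3] z 20.4
18
[1, -6, -4, -9, 1, -17, -3, -9, 1, -28, -1, -9, 1, -39, 1, -9, 1, -50, 3, -9, 1, -62, 4, -9, 1, -73, 6, -9, 1, -84, 8, -9, 1, -95, 10, -9, 1, -106, 8, -8, 1, -117, 6, -6, 1, -128, 4, -5, 1, -139, 3, -4, 1, -150, 1, -3, 1, -161, -1, -1, 1, -172, -2, 0, 1, -183, -4, 1, 1, -194, -6, 2]
```

View pics/w11.png

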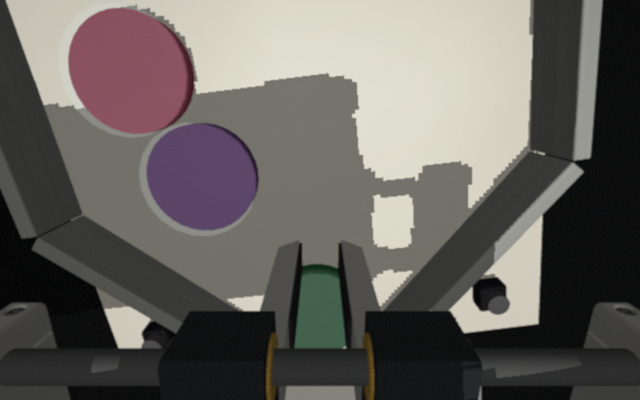

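View pics/sc11.png

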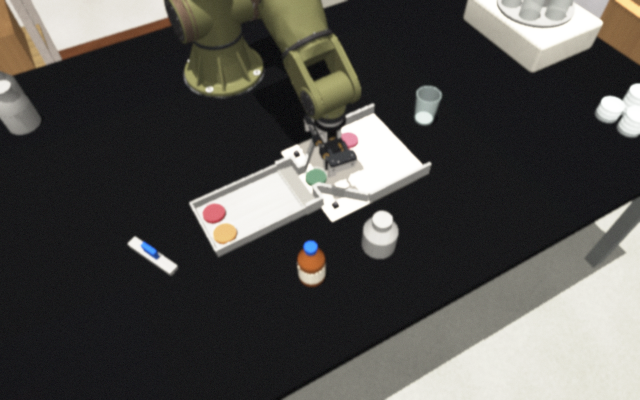

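Emit:
servo_tool:
  motion: [0,-6,-4,-9,0,-17,-3,-9,0,-28,-1,-9,0,-39,1,-9,0,-50,3,-9,0,-62,4,-9,0,-73,6,-9,0,-84,8,-9,0,-95,10,-9,0,-106,8,-8,0,-117,6,-6,0,-128,4,-5,0,-139,3,-4,0,-150,1,-3,0,-161,-1,-1,0,-172,-2,0,0,-183,-4,1,0,-194,-6,2]

```text
time_s: 24.08
ee_pos: [0.5127, -0.1168, 0.0141]
eef_rot: [-2.824, 1.571, -2.982]
force: [-0.1, 0.5, 0.7]
grip_width: 0.0202
```

```bash
python3 - <<'E'
from h import *
plan();look('sd12','side')
rows([(-34,-145,13,6,9),(-34,-145,13,6),(-32,-135,13,6),(-32,-125,60,0,30),(-60,30,110,-20,50),(-60,160,90,-20,50)])
E
```

```text
deck now [ -29.9 -120.5] z 14.1 toolY deck [0.185 0.983] toolZ deck [ 0.983 -0.185] w 20.2 F [-0.1  0.5  0.7] t 24.07
px [301. 273.] hsv [ 70  56 185] mean [ -38.7 -163. ] mid [ -38.5 -162.5] ext [53.7 50.3] z 20.3
px [347. 289.] hsv [ 20  91 239] mean [  31.8 -246.5] mid [  30.9 -245.8] ext [52.9 52.1] z 20.3
px [318. 301.] hsv [177  99 224] mean [ -36.8 -246.4] mid [ -37.  -244.8] ext [54.5 53.2] z 20.4
14
[0, -8, 0, -2, 1, -16, 0, -3, 1, -24, 1, -5, 1, -24, 1, -5, 1, -14, 1, -5, -22, -9, 0, -8, -46, -4, -1, -11, -58, 33, -15, -16, -71, 70, -29, -21, -83, 106, -43, -26, -96, 143, -57, -31, -89, 186, -66, -31, -83, 228, -74, -31, -76, 271, -82, -31]
```

View pics/sd12.png

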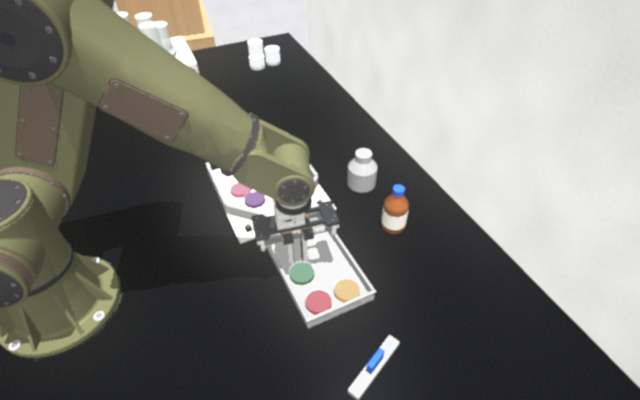

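Emit:
servo_tool:
  motion: [0,-8,0,-2,0,-15,0,-3,0,-22,1,-5,0,-22,1,-5,0,-12,1,-5,-22,-8,0,-8,-46,-4,-1,-11,-58,33,-15,-16,-71,70,-29,-21,-83,106,-43,-31,-90,143,-57,-41,-83,186,-66,-51,-83,220,-80,-61,-76,240,-95,-71,-76,240,-95,-81,-76,240,-95,-91]

```text
time_s: 26.12
ee_pos: [0.4561, 0.1369, 0.0901]
eef_rot: [1.601, 1.571, 3.038]
force: [-0.3, -1.1, 0.1]
grip_width: 0.02
```

```bash
python3 - <<'E'
from h import *
plan();look('w13');look('sd13','side');look('sc13','scene')
rows([(-89,120,50,-90,30),(-89,120,13,-90,20),(-89,120,13,-90),(-38,112,13,-90,10)])
E
```

```text
deck now [-79.4 134.6] z 90.1 toolY deck [-0.987  0.16 ] toolZ deck [0.16  0.987] w 20.0 F [-0.3 -1.1  0.1] t 26.12
px [378. 211.] hsv [173 102 173] mean [-74.7 177.5] mid [-73.7 177.5] ext [55.3 55.8] z 18.9
px [314. 245.] hsv [139  82 127] mean [-55.6 126.1] mid [-52.3 124.2] ext [55.2 51.5] z 18.9
px [305. 280.] hsv [ 69  53 175] mean [ -39.1 -185.5] mid [ -39.3 -184.4] ext [52.7 52.3] z 20.3
px [347. 289.] hsv [ 18  96 230] mean [  33.7 -246.6] mid [  32. -245.] ext [54.6 52.5] z 20.5
px [318. 301.] hsv [177 101 213] mean [ -36.7 -245.6] mid [ -36.5 -243.5] ext [55.1 55.9] z 20.4
11
[20, 4, -8, -5, 40, 7, -16, -10, 59, 7, -16, -10, 77, 7, -16, -10, 77, 7, -16, -10, 77, -1, -15, -10, 77, -10, -15, -10, 77, -19, -15, -10, 77, -27, -15, -10, 77, -36, -15, -10, 77, -44, -15, -10]
```

View pics/w13.png

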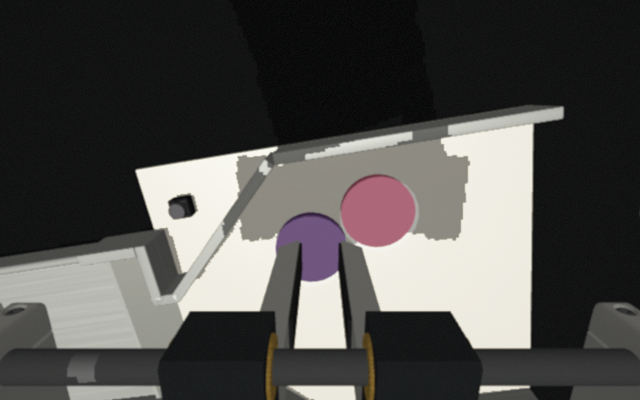

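View pics/sd13.png

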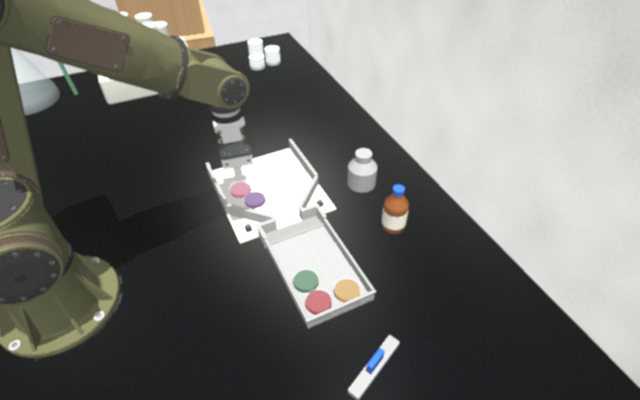

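Emit:
servo_tool:
  motion: [20,5,-8,-5,40,9,-17,-10,59,9,-17,-10,76,9,-17,-10,76,9,-17,-10,76,-1,-16,-10,76,-10,-16,-10,76,-19,-15,-10,76,-27,-15,-10,76,-36,-15,-10,76,-44,-15,-10,76,-48,-15,-10,76,-48,-15,-10,76,-42,-15,-10,30,-42,-15,-10,-10,-42,-15,-10]

```text
time_s: 28.28
ee_pos: [0.4955, 0.1152, 0.1013]
eef_rot: [1.683, 1.57, -2.994]
force: [-0.9, -0.4, -0.2]
grip_width: 0.0199
```

```bash
python3 - <<'E'
from h import *
plan();look('w14')
rows([(0,160,80,0,50)])
E
```

```text
deck now [-40.7 111.9] z 101.3 toolY deck [-1.    -0.007] toolZ deck [-0.007  1.   ] w 19.9 F [-0.9 -0.4 -0.2] t 28.27
px [406. 169.] hsv [173 103 136] mean [-73.7 176.4] mid [-72.9 176.5] ext [56.4 56.5] z 18.9
px [319. 257.] hsv [139  84 100] mean [ -0.  111.3] mid [  1.6 110.3] ext [53.9 38.6] z 18.9
10
[3, -4, 5, 9, 5, -8, 10, 18, 8, -12, 14, 27, 11, -16, 19, 36, 13, -19, 24, 45, 16, -23, 29, 54, 19, -27, 33, 63, 21, -31, 38, 72, 24, -35, 43, 81, 27, -39, 48, 90]
```

Emit:
servo_tool:
  motion: [3,-4,5,10,5,-8,10,20,8,-12,14,30,11,-18,19,40,13,-25,24,50,16,-30,29,60,21,-38,38,70,31,-41,43,80,41,-41,43,90,65,-41,43,90,87,-41,43,90,87,-41,43,90,87,-41,31,90,87,-41,19,90,87,-41,7,90,87,-41,-5,90,87,-41,-17,90,87,-41,-29,90,87,-41,-39,90,87,-41,-45,90]

```text
time_s: 30.82
ee_pos: [0.5388, 0.0709, 0.0131]
eef_rot: [0.833, 1.571, 0.867]
force: [-0.3, 1.1, -0.6]
grip_width: 0.0201
```

```bash
python3 - <<'E'
from h import *
plan();look('w15');look('sc15','scene')
rows([(0,-25,13,0,11.5),(31,-120,13,-12,12)])
E
```

```text
deck now [ 1.3 66.4] z 13.1 toolY deck [-0.007  1.   ] toolZ deck [1.    0.007] w 20.1 F [-0.3  1.1 -0.6] t 30.82
px [165.  44.] hsv [173 101 136] mean [-69.1 173.1] mid [-69.8 170.7] ext [55.6 41.6] z 19.0
px [320. 312.] hsv [139  84 101] mean [ 1.9 33.4] mid [ 2.1 33.9] ext [28.8 50.7] z 19.0
17
[0, -11, 0, 0, 0, -23, 0, 0, 0, -34, -1, 0, 0, -46, -1, 0, 0, -57, -1, 0, 0, -69, -1, 0, 0, -80, -2, 0, 0, -92, -2, 0, 0, -102, 1, -1, 0, -113, 5, -2, 0, -123, 8, -4, 0, -134, 12, -5, 0, -144, 15, -6, 0, -155, 18, -8, 0, -166, 22, -9, 0, -176, 25, -10, 0, -187, 28, -12]
```

View pics/w15.png

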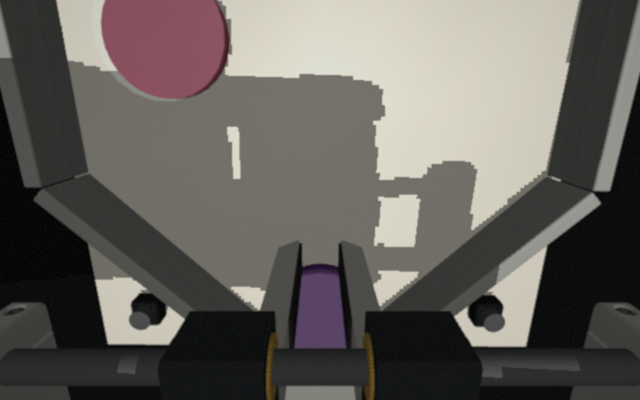

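Purple sits at the throat, centred (~(1,31) deck). Pushing on into the tray.

Emit:
servo_tool:
  motion: [-1,-11,-1,0,-1,-23,-1,0,-1,-34,-2,0,-1,-46,-2,0,-1,-57,-2,0,-1,-69,-2,0,-1,-80,-2,0,-1,-92,-2,0,-1,-102,1,-1,-1,-113,5,-2,-1,-123,8,-4,-1,-134,12,-5,-1,-144,15,-6,-1,-155,18,-8,-1,-166,22,-9,-1,-176,25,-10,-1,-187,28,-12]

```text
time_s: 33.05
ee_pos: [0.5734, -0.115, 0.014]
eef_rot: [2.399, 1.571, 2.644]
force: [0.3, 0.4, 0.0]
grip_width: 0.0201
```

```bash
python3 - <<'E'
from h import *
plan();look('sd16','side')
rows([(35,-145,13,-6,9),(35,-145,13,-6),(33,-135,13,-6),(32,-125,60,0,30),(-45,30,110,-26,50),(-90,218,80,-26,50)])
E
```

```text
deck now [  30.8 -120.4] z 14.0 toolY deck [-0.216  0.976] toolZ deck [0.976 0.216] w 20.1 F [0.3 0.4 0. ] t 33.05
px [330. 261.] hsv [138  63 191] mean [  35.1 -161.8] mid [  35.3 -160.1] ext [52.6 52.8] z 20.3
px [304. 280.] hsv [ 70  56 184] mean [ -39.7 -183. ] mid [ -39.4 -183.8] ext [51.4 52.8] z 20.4
px [347. 290.] hsv [ 20  93 239] mean [  31.7 -248.1] mid [  31.3 -248.2] ext [54.1 48.8] z 20.4
px [317. 301.] hsv [177 100 223] mean [ -38.2 -245.2] mid [ -37.3 -243.2] ext [53.2 54.7] z 20.4
15
[0, -8, 0, 2, 1, -16, -1, 4, 1, -24, -1, 7, 1, -24, -1, 7, 1, -14, -1, 7, -22, -9, 0, 10, -46, -4, 0, 13, -58, 38, -10, 6, -71, 80, -21, 0, -83, 122, -31, -7, -96, 164, -41, -13, -88, 213, -42, -13, -81, 261, -43, -13, -74, 309, -44, -13, -66, 358, -44, -13]
```

View pics/sd16.png

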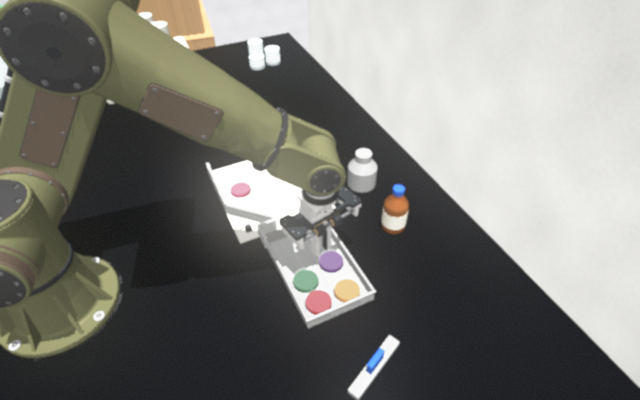

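Emit:
servo_tool:
  motion: [0,-8,0,2,0,-16,-1,4,0,-22,-1,7,0,-22,-1,7,0,-12,-1,7,-22,-9,0,10,-46,-4,0,13,-58,38,-10,6,-71,80,-21,0,-83,122,-31,-7,-96,164,-41,-15,-88,213,-42,-15,-81,261,-43,-15,-74,309,-44,-15,-66,356,-44,-15,-66,356,-44,-15]

```text
time_s: 35.1
ee_pos: [0.4427, 0.223, 0.0796]
eef_rot: [2.734, 1.57, -3.039]
force: [-0.6, -0.5, -0.6]
grip_width: 0.0198
```

```bash
python3 - <<'E'
from h import *
plan();look('w17');look('sd17','side')
rows([(-91,217,13,-28,30),(-91,217,13,-28),(-18,77,13,-28,12),(0,66,13,0,10)])
E
```

```text
deck now [-90.5 221.1] z 79.6 toolY deck [-0.464  0.886] toolZ deck [0.886 0.464] w 19.8 F [-0.6 -0.5 -0.6] t 35.1
px [319. 273.] hsv [173 101 172] mean [-70.4 181.9] mid [-70.2 180.5] ext [46.2 55.1] z 18.9
px [335. 268.] hsv [138  61 176] mean [  35.5 -185.9] mid [  34.7 -184.5] ext [52.9 49.9] z 20.1
px [305. 280.] hsv [ 69  54 171] mean [ -38.9 -185. ] mid [ -38.8 -183.9] ext [52.5 53. ] z 20.4
px [347. 289.] hsv [ 18  99 226] mean [  31.9 -247. ] mid [  32.8 -246.7] ext [53.2 49.1] z 20.3
px [318. 301.] hsv [177 102 207] mean [ -35.4 -245.2] mid [ -36.5 -243.1] ext [54.9 55.7] z 20.4
21
[22, 0, -1, 0, 45, -1, -2, 0, 67, -1, -2, 0, 67, -1, -2, 0, 67, -12, -2, 0, 67, -23, -2, 0, 67, -35, -2, 0, 67, -46, -2, 0, 67, -57, -2, 0, 67, -68, -2, 0, 67, -80, -2, 0, 67, -91, -2, 0, 67, -102, -2, 0, 67, -114, -2, 0, 67, -125, -2, 0, 67, -136, -2, 0, 67, -147, -2, 0, 67, -159, -2, 0, 67, -165, 1, 9, 67, -171, 5, 18]
[67, -177, 9, 28]
```

View pics/w17.png

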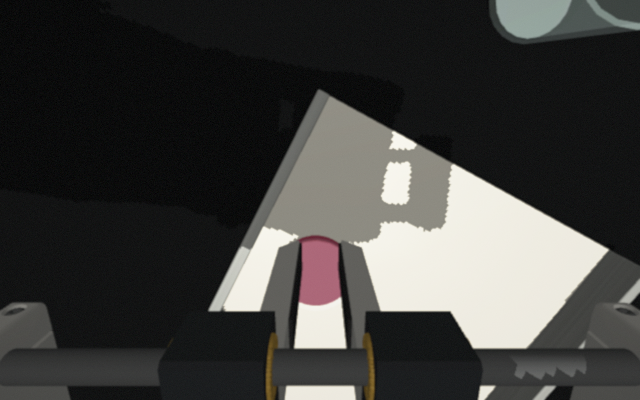

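View pics/sd17.png

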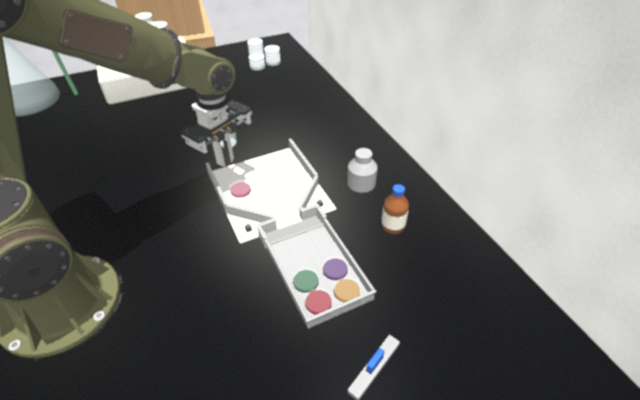

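Emit:
servo_tool:
  motion: [22,0,-1,0,45,0,-2,0,66,0,-2,0,66,0,-2,0,66,-12,-2,0,66,-23,-2,0,66,-35,-2,0,66,-46,-2,0,66,-57,-2,0,66,-68,-2,0,66,-80,-2,0,66,-91,-2,0,66,-102,-2,0,66,-114,-2,0,66,-125,-2,0,66,-136,-2,0,66,-147,-2,0,66,-159,-1,2,66,-165,1,9,66,-171,5,18]

```text
time_s: 37.7
ee_pos: [0.5321, 0.0727, 0.0141]
eef_rot: [2.814, 1.571, 2.999]
force: [0.7, 0.5, 0.5]
grip_width: 0.0202
```

```bash
python3 - <<'E'
from h import *
plan();look('w18')
rows([(0,66,13,0,9),(0,-25,13,0,12),(0,-98,13,0,12),(0,-98,13,0),(0,-90,13,0)])
E
```

```text
deck now [-5.3 68.3] z 14.1 toolY deck [-0.157  0.988] toolZ deck [0.988 0.157] w 20.2 F [0.7 0.5 0.5] t 37.7
px [320. 313.] hsv [173 103 136] mean [ 0.5 35. ] mid [ 2.5 36.4] ext [31.7 54.3] z 18.9
18
[1, -3, 4, 9, 1, -14, 3, 9, 1, -25, 1, 9, 1, -36, -1, 9, 1, -48, -3, 9, 1, -59, -4, 9, 1, -70, -6, 9, 1, -81, -8, 9, 1, -93, -9, 9, 1, -103, -11, 9, 1, -113, -12, 9, 1, -124, -14, 9, 1, -134, -16, 9, 1, -144, -17, 9, 1, -155, -19, 9, 1, -165, -20, 9, 1, -165, -20, 9, 1, -157, -19, 9]
```

View pics/w18.png

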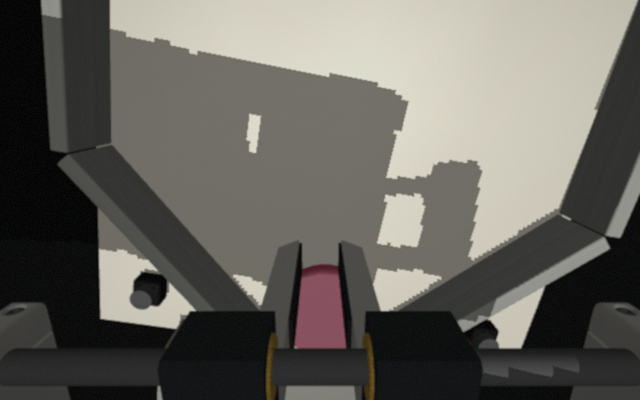

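Emit:
servo_tool:
  motion: [0,-3,4,9,0,-14,3,9,0,-25,1,9,0,-36,-1,9,0,-48,-3,9,0,-59,-4,9,0,-70,-6,9,0,-81,-8,9,0,-93,-9,9,0,-103,-11,9,0,-113,-12,9,0,-124,-14,9,0,-134,-16,9,0,-144,-17,9,0,-153,-19,9,0,-161,-20,9,0,-161,-20,9,0,-153,-19,9,-40,-150,-19,9,-90,-150,-19,9]

```text
time_s: 40.25
ee_pos: [0.541, -0.0764, 0.1044]
eef_rot: [2.869, 1.568, 2.905]
force: [0.9, -0.8, 1.2]
grip_width: 0.0199
```

```bash
python3 - <<'E'
from h import *
plan();look('sd19','side');c,W=look('sc19','scene');look('w19')
E
```

```text
deck now [ -0.6 -80.9] z 104.4 toolY deck [-0.008  1.   ] toolZ deck [1.    0.008] w 19.9 F [ 0.9 -0.8  1.2] t 40.25
px [311. 259.] hsv [171  66 234] mean [  -2.1 -138.3] mid [  -1.6 -135.9] ext [53.4 54.1] z 20.3
px [335. 269.] hsv [138  62 192] mean [  35.6 -186.6] mid [  35.2 -187.2] ext [53.3 46.5] z 20.5
px [305. 281.] hsv [ 70  55 186] mean [ -39.2 -186.6] mid [ -39.6 -186.8] ext [51.6 47.5] z 20.4
px [347. 289.] hsv [ 20  92 239] mean [  32.6 -247.1] mid [  31.4 -245.3] ext [55.1 54.2] z 20.5
px [318. 301.] hsv [177  99 224] mean [ -36.4 -244.6] mid [ -36.4 -244. ] ext [54.  57.1] z 20.4
px [322. 270.] hsv [173 101 163] mean [   6.1 -138. ] mid [   4.6 -149.9] ext [41.2 95.4] z 20.9
px [255. 298.] hsv [ 69  77 113] mean [ -52.1 -164.1] mid [ -52.3 -164.1] ext [19.4 25.7] z 20.9
```

View pics/sd19.png

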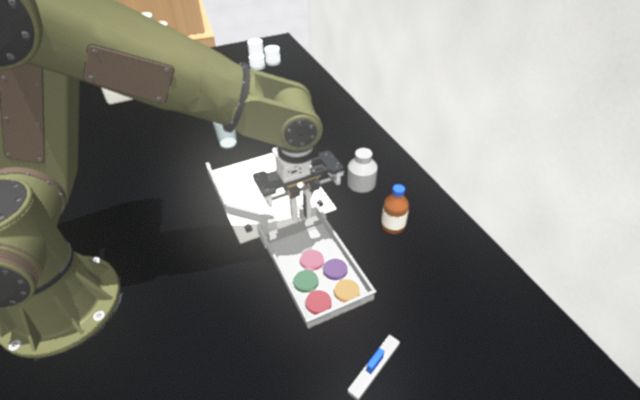

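View pics/sc19.png

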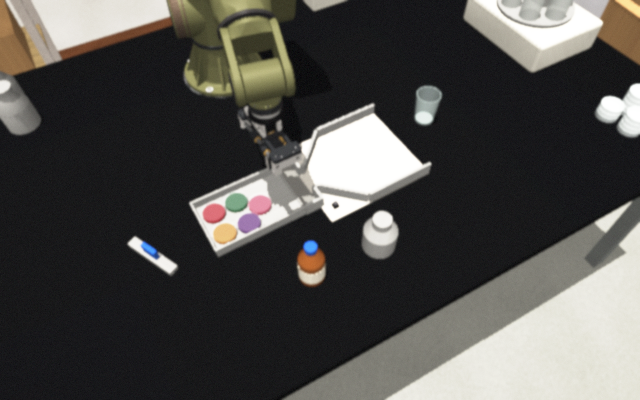

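```bash
python3 - <<'E'
from h import *
c,W=None,None
for n in ['scene','side']:
    c=ctrl.camera(n); W=pts(c)
    k=(abs(W[...,0]-.553)<.1)&(abs(W[...,1]+.41)<.1)&(W[...,2]>.008)&(W[...,2]<.05)
    P=W[k]; 
    r=cv2.minAreaRect((P[:,:2]*1000).astype(np.float32)); print(n,len(P),r)
    g=P[P[:,2]>.035]; print('grip',g.mean(0),cv2.minAreaRect((g[:,:2]*1000).astype(np.float32)))
print(w2d(np.array([.553,-.41])))
rows([(2,-330,180,0,50)])
E
```

```text
scene 564 ((552.3526611328125, -407.1982727050781), (140.78543090820312, 24.734460830688477), 26.466798782348633)
grip [ 0.55428537 -0.4069992   0.04229576] ((553.2305297851562, -407.57391357421875), (49.35592269897461, 12.697281837463379), 25.496240615844727)
side 956 ((551.7435913085938, -409.5545349121094), (140.7239227294922, 24.672569274902344), 26.242216110229492)
grip [ 0.55056414 -0.41092803  0.04292783] ((550.9229736328125, -410.1161193847656), (44.14994812011719, 12.364729881286621), 27.047758102416992)
[   2.17309058 -414.72065017]
6
[-13, -41, 0, 0, -26, -83, 0, 0, -38, -124, 0, 0, -51, -166, 0, 0, -64, -207, 0, 0, -77, -248, 0, 0]
```

Emit:
servo_tool:
  motion: [-20,-45,-8,10,-40,-90,-16,20,-50,-135,-25,30,-60,-180,-33,40,-65,-225,-42,50,-65,-270,-50,60,-65,-315,-58,65,-65,-350,-66,65,-65,-370,-75,65,-65,-370,-75,65]
  gripper: 0.5

```text
time_s: 41.75
ee_pos: [0.4789, -0.4503, 0.1678]
eef_rot: [-2.854, 1.569, 2.328]
force: [-0.1, 0.4, 0.3]
grip_width: 0.047
```

```bash
cat >> h.py <<'E'
def bar(n,ctr,fn=None):
    c=cam(n,fn); W=pts(c)
    k=(np.hypot(W[...,0]-ctr[0],W[...,1]-ctr[1])<.085)&(W[...,2]>.010)&(W[...,2]<.05)
    P=W[k]; r=cv2.minAreaRect((P[:,:2]*1000).astype(np.float32)); print(n,len(P),np.round(r[0],1),np.round(r[1],1),round(r[2],2))
    g=P[P[:,2]>.041]; r=cv2.minAreaRect((g[:,:2]*1000).astype(np.float32)); print('  grip',g.mean(0).round(4),np.round(r[0],1),np.round(r[1],1),round(r[2],2))
E
python3 - <<'E'
from h import *
plan();
bar('wrist',(.552,-.409),'w20')
o=ctrl.get_obs(); print(o['qpos'].round(2))
E
```

```text
deck now [ -73.  -452.9] z 167.8 toolY deck [0.904 0.428] toolZ deck [ 0.428 -0.904] w 47.0 F [-0.1  0.4  0.3] t 41.75
wrist 4243 [ 551.6 -409.7] [139.3  23.8] 26.17
  grip [ 0.552  -0.4095  0.0437] [ 551.7 -409.6] [43.9 11. ] 27.01
[-0.81  0.57  1.22  0.    1.35  0.29]
```

View pics/w20.png

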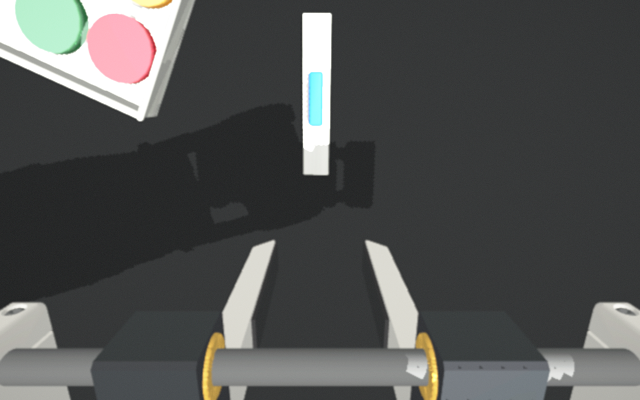

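```bash
python3 - <<'E'
from h import *
b=w2d(np.array([.5517,-.4097])); print(b)
rows([(b[0],b[1],80,65.4,40),(b[0],b[1],18,65.4,25)])
E
```

```text
[   0.88193182 -414.38463074]
7
[22, 21, -1, 0, 44, 41, -1, 0, 66, 62, -2, 1, 88, 82, -3, 1, 109, 82, -2, 1, 130, 82, -2, 1, 150, 82, -2, 1]
```

Emit:
servo_tool:
  motion: [22,21,-1,0,44,41,-1,0,66,62,-2,1,88,82,-3,1,109,82,-2,1,130,82,-2,1,149,82,-2,1,149,82,-2,1]

```text
time_s: 42.8
ee_pos: [0.5508, -0.4108, 0.0183]
eef_rot: [-2.707, 1.568, 2.459]
force: [-0.2, 0.4, -0.3]
grip_width: 0.0467
```

Emit:
servo_tool:
  motion: [0,0,0,0,0,0,0,0,0,0,0,0,0,0,0,0,0,0,0,0,0,0,0,0]
  gripper: 0
  force: 50

```text
time_s: 43.55
ee_pos: [0.5518, -0.411, 0.0203]
eef_rot: [0.586, 1.571, -0.531]
force: [-1.5, 1.8, 3.7]
grip_width: 0.0112
```

```bash
python3 - <<'E'
from h import *
plan(); c=cam('side','sd21')
E
```

```text
deck now [   1.  -415.7] z 20.3 toolY deck [0.911 0.413] toolZ deck [ 0.413 -0.911] w 11.2 F [-1.5  1.8  3.7] t 43.55
```

View pics/sd21.png

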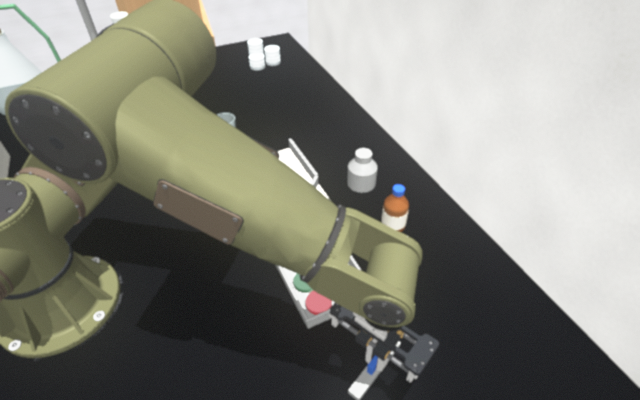

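Emit:
servo_tool:
  motion: [-10,0,0,0,-30,0,0,0,-60,0,0,0,-90,0,0,0,-90,0,0,0]

```text
time_s: 44.22
ee_pos: [0.5528, -0.4118, 0.1137]
eef_rot: [0.43, 1.565, -0.687]
force: [-0.8, 0.4, -1.7]
grip_width: 0.0116
```

```bash
python3 - <<'E'
from h import *
plan(); c=cam('side','sd22'); cam('wrist','w22')
rows([(0,-59,110,90,40),(0,-59,110,90)])
E
```

```text
deck now [   1.9 -416.5] z 113.7 toolY deck [0.911 0.413] toolZ deck [ 0.413 -0.911] w 11.6 F [-0.8  0.4 -1.7] t 44.23
10
[0, 16, -36, 3, 0, 33, -72, 5, 0, 49, -108, 8, 0, 65, -144, 11, 0, 81, -181, 14, 0, 98, -217, 16, 0, 114, -253, 19, 0, 130, -289, 22, 0, 147, -325, 24, 0, 147, -325, 24]
```

View pics/sd22.png

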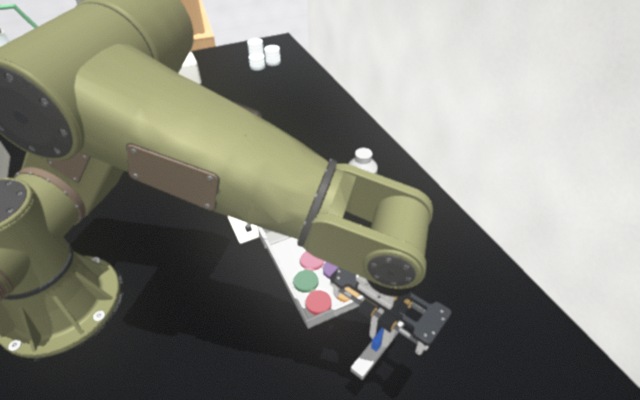

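View pics/w22.png

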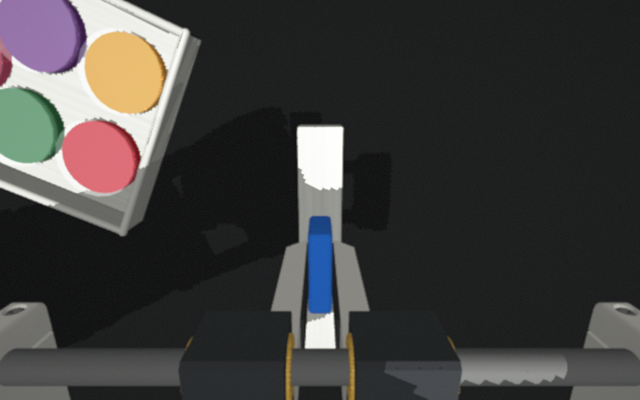

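Emit:
servo_tool:
  motion: [20,16,-36,3,45,33,-72,5,49,49,-108,8,49,65,-144,11,49,81,-181,14,49,98,-217,16,49,114,-253,19,49,130,-289,22,49,147,-324,24,49,147,-324,24,49,147,-324,24]
  force: 60

```text
time_s: 45.7
ee_pos: [0.5415, -0.0557, 0.0603]
eef_rot: [-1.639, 1.569, 3.109]
force: [0.4, -0.4, -1.6]
grip_width: 0.0113
```

```bash
python3 - <<'E'
from h import *
plan(); c=cam('side','sd23'); W=pts(c); cs=cam('scene','sc23'); Ws=pts(cs); cw=cam('wrist','w23'); Ww=pts(cw)
for n,W in (('side',W),('scene',Ws),('wrist',Ww)):
    k=np.isfinite(W[...,0])
    d=np.full(W.shape,np.nan); d[...,:2][k]=w2d(W[k]); d[...,2]=W[...,2]*1000
    q=(abs(d[...,0])<85)&(d[...,1]>-90)&(d[...,1]<-30)&(d[...,2]>45)&(d[...,2]<63)
    P=d[q]; 
    if len(P)>20: print(n,len(P),P.min(0).round(1),P.max(0).round(1),cv2.minAreaRect(P[:,:2].astype(np.float32)))
E
```

```text
deck now [  0.5 -60.2] z 60.3 toolY deck [1.    0.008] toolZ deck [ 0.008 -1.   ] w 11.3 F [ 0.4 -0.4 -1.6] t 45.7
side 486 [-69.4 -74.8  45.2] [ 71.2 -45.7  63. ] ((0.97784423828125, -60.01435852050781), (140.634765625, 29.014196395874023), 0.39998334646224976)
scene 291 [-65.2 -72.1  45.1] [ 75.3 -45.3  61. ] ((5.057136535644531, -58.539459228515625), (26.714109420776367, 140.58937072753906), 89.8596420288086)
wrist 5602 [-66.3 -72.8  45. ] [ 71.5 -48.5  62.9] ((2.567047119140625, -60.91616439819336), (137.8845672607422, 24.072202682495117), 0.4456978738307953)
```

View pics/sd23.png

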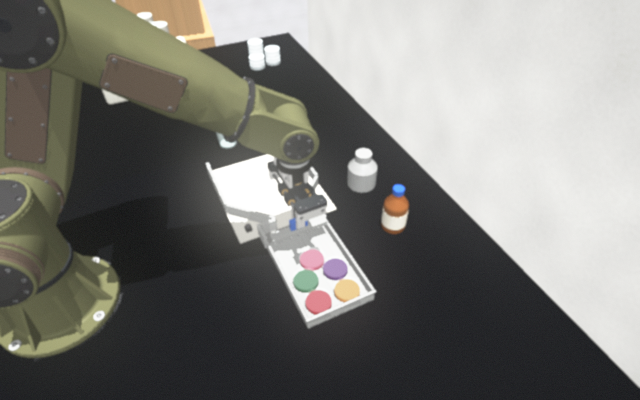

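View pics/w23.png

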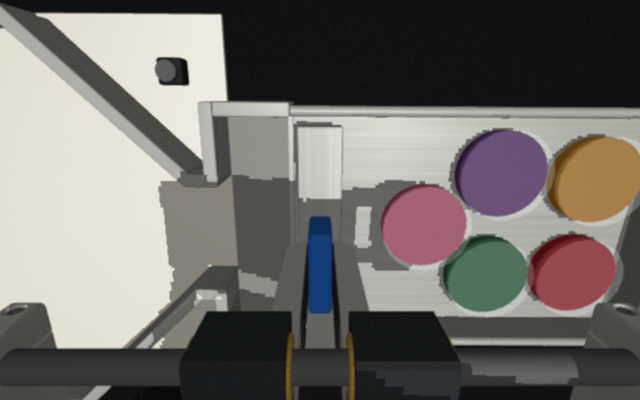

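Emit:
servo_tool:
  motion: [10,-1,0,0.5,20,-1.5,0,0.5,28,-1.5,0,0.5,31,-1.5,0,0.5,31,-1.5,0,0.5,32,-1.5,0,0.5,32,-1.5,0,0.5]

```text
time_s: 46.72
ee_pos: [0.5405, -0.0554, 0.0293]
eef_rot: [1.384, 1.57, -0.16]
force: [-0.0, 0.2, -2.0]
grip_width: 0.0119
```

```bash
cat >> h.py <<'E'
def barT():
    for n in ('side','scene','wrist'):
        c=ctrl.camera(n); W=pts(c); k=np.isfinite(W[...,0])
        d=np.full(W.shape,np.nan); d[...,:2][k]=w2d(W[k]); d[...,2]=W[...,2]*1000
        q=(abs(d[...,0])<74)&(d[...,1]>-90)&(d[...,1]<-30)&(d[...,2]>14.5)&(d[...,2]<30)
        P=d[q]
        if len(P)>20: print(n,len(P),'ztop',np.percentile(P[:,2],[10,50,90]).round(1),P.min(0).round(1),P.max(0).round(1),cv2.minAreaRect(P[:,:2].astype(np.float32)))
E
python3 - <<'E'
from h import *
plan(); barT()
E
```

```text
deck now [ -0.5 -59.9] z 29.3 toolY deck [ 1.    -0.002] toolZ deck [-0.002 -1.   ] w 11.9 F [-0.   0.2 -2. ] t 46.73
side 432 ztop [17.3 21.7 23.9] [-70.6 -83.6  14.5] [ 73.8 -45.8  29.9] ((2.0411758422851562, -63.51333236694336), (30.504276275634766, 145.89231872558594), 86.20997619628906)
scene 255 ztop [18.1 21.9 24.6] [-73.9 -77.4  14.5] [ 70.1 -37.6  29.5] ((-2.3020401000976562, -57.43293762207031), (144.847900390625, 33.46261978149414), 2.5731468200683594)
wrist 5562 ztop [22.  22.9 23.7] [-67.4 -72.2  17.2] [ 70.3 -48.   30. ] ((1.4709854125976562, -60.064537048339844), (24.130931854248047, 137.69064331054688), 89.89347076416016)
```

Emit:
servo_tool:
  motion: [1,0,0,0,2,0,0,0,2.5,0,0,0,2.5,0,0,0]

```text
time_s: 47.38
ee_pos: [0.5403, -0.0554, 0.0265]
eef_rot: [-1.788, 1.571, 2.95]
force: [0.1, -0.1, -1.7]
grip_width: 0.0118
```

Emit:
servo_tool:
  motion: [0,0,-1,0,0,0,-2,0,0,0,-3,0,0,0,-3,0]

```text
time_s: 47.88
ee_pos: [0.5403, -0.0523, 0.0266]
eef_rot: [-2.406, 1.571, 2.333]
force: [-0.0, 0.2, -0.5]
grip_width: 0.0114
```

```bash
python3 - <<'E'
from h import *
plan(); barT()
E
```

```text
deck now [ -0.6 -56.8] z 26.6 toolY deck [ 1.    -0.001] toolZ deck [-0.001 -1.   ] w 11.4 F [-0.   0.2 -0.5] t 47.88
side 396 ztop [16.9 19.4 21.8] [-70.4 -71.9  14.5] [ 74.  -44.   29.8] ((1.7670669555664062, -57.69738006591797), (144.31851196289062, 27.7513484954834), 0.2744319438934326)
scene 242 ztop [17.  19.6 23.7] [-73.8 -78.6  14.5] [ 70.  -36.6  29.4] ((-2.2470321655273438, -54.884742736816406), (145.01058959960938, 34.85870361328125), 5.095501899719238)
wrist 5622 ztop [19.4 20.2 21.1] [-67.6 -69.2  15. ] [ 70.3 -45.1  30. ] ((1.3293380737304688, -57.029380798339844), (24.03983497619629, 137.83961486816406), 89.8747787475586)
```

Emit:
servo_tool:
  motion: [0,0,-1,0,0,0,-1.5,0,0,0,-2,0,0,0,-2,0]

```text
time_s: 48.52
ee_pos: [0.5402, -0.0505, 0.0266]
eef_rot: [-0.202, 1.571, -1.746]
force: [0.3, -2.4, -1.8]
grip_width: 0.0116
```

Emit:
servo_tool:
  motion: [0,0,-0.5,0,0,0,-1,0,0,0,-1,0]

```text
time_s: 48.9
ee_pos: [0.5403, -0.0503, 0.0266]
eef_rot: [0.134, 1.569, -1.41]
force: [-0.3, -7.8, -2.2]
grip_width: 0.0114
```

```bash
python3 - <<'E'
from h import *
plan(); barT()
E
```

```text
deck now [ -0.6 -54.8] z 26.6 toolY deck [ 1.    -0.002] toolZ deck [-0.002 -1.   ] w 11.4 F [-0.3 -7.8 -2.2] t 48.9
side 404 ztop [16.3 19.3 21.8] [-70.3 -89.3  14.6] [ 73.7 -42.   29.8] ((3.3180313110351562, -58.81511688232422), (39.64850616455078, 148.1757049560547), 81.54081726074219)
scene 247 ztop [16.4 19.6 23.1] [-73.9 -71.6  14.5] [ 68.7 -40.6  30. ] ((-2.96429443359375, -55.529815673828125), (142.92086791992188, 26.043611526489258), 2.4180898666381836)
wrist 5631 ztop [19.4 20.2 21.1] [-67.4 -67.2  15.4] [ 70.3 -43.1  30. ] ((1.4414215087890625, -55.17350769042969), (137.65774536132812, 24.069156646728516), 0.05912425369024277)
```

Emit:
servo_tool:
  motion: [0,0,0.8,0,0,0,0.8,0]

```text
time_s: 49.3
ee_pos: [0.5402, -0.0504, 0.0266]
eef_rot: [0.145, 1.57, -1.399]
force: [-0.7, -4.7, -1.7]
grip_width: 0.0117
```

Emit:
servo_tool:
  motion: [0,0,0,0,0,0,0,0,0,0,0,0,0,0,0,0,-15,0,0,0,-40,0,0,0,-90,0,0,0,-130,0,0,0,-130,-40,0,0,-130,-80,0,0,-130,-80,0,0]
  gripper: 0.4

```text
time_s: 50.68
ee_pos: [0.4589, -0.0523, 0.1579]
eef_rot: [1.337, 1.57, -0.208]
force: [1.4, -0.8, -0.4]
grip_width: 0.0375
```

```bash
python3 - <<'E'
from h import *
plan(); barT(); look('w30'); look('sd30','side'); cam('scene','sc30')
E
```

```text
deck now [-82.  -54.5] z 157.9 toolY deck [ 1.    -0.002] toolZ deck [-0.002 -1.   ] w 37.5 F [ 1.4 -0.8 -0.4] t 50.67
side 433 ztop [16.7 19.2 22.1] [-70.4 -69.3  14.5] [ 73.8 -39.   29.9] ((1.853973388671875, -55.869102478027344), (144.83348083496094, 29.578855514526367), 1.6713298559188843)
scene 355 ztop [16.9 19.5 23.1] [-74.  -87.2  14.7] [ 68.3 -30.3  29.9] ((-4.7554779052734375, -64.25736236572266), (56.56249237060547, 142.8690948486328), 85.35250091552734)
wrist 3773 ztop [19.  19.9 20.9] [-69.3 -67.1  16.3] [ 70.5 -43.1  22.3] ((0.5974349975585938, -55.14754104614258), (139.87831115722656, 24.030559539794922), 0.030851924791932106)
px [438.  77.] hsv [140  84 128] mean [  21.  -154.7] mid [  19.4 -153.8] ext [ 90.6 103.9] z 20.9
px [540.  60.] hsv [ 17 141 173] mean [  34.4 -239.5] mid [  33.8 -240.7] ext [55.4 56.6] z 20.9
px [525. 142.] hsv [177 132 158] mean [ -33.1 -238.2] mid [ -33.4 -239. ] ext [55.8 56. ] z 20.9
px [457. 143.] hsv [ 69  77 119] mean [ -34.3 -177.2] mid [ -34.6 -177.7] ext [55.2 55.8] z 21.0
px [311. 259.] hsv [171  64 235] mean [  -1.7 -137.1] mid [  -1.8 -136.9] ext [53.5 51.2] z 20.3
px [335. 268.] hsv [138  60 193] mean [  35.6 -185.6] mid [  34.2 -183.9] ext [51.2 53.3] z 20.3
px [305. 280.] hsv [ 70  53 187] mean [ -40.1 -185. ] mid [ -38.9 -183.4] ext [50.8 51.6] z 20.4
px [346. 289.] hsv [ 20  92 239] mean [  30.9 -246.1] mid [  31.  -243.6] ext [53.2 58. ] z 20.4
px [318. 301.] hsv [177  99 224] mean [ -36.  -245.4] mid [ -36.3 -244.5] ext [52.8 56.4] z 20.5
```

View pics/w30.png

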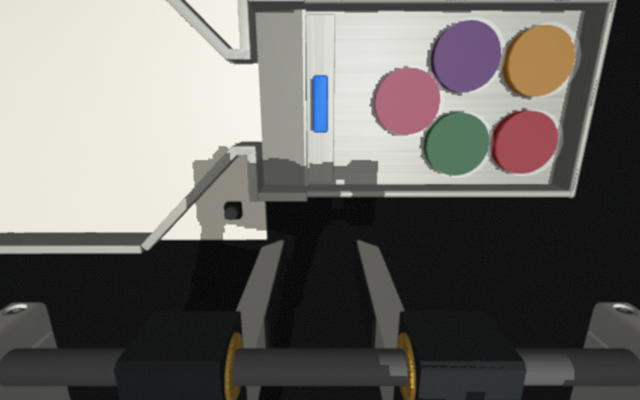

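View pics/sc30.png

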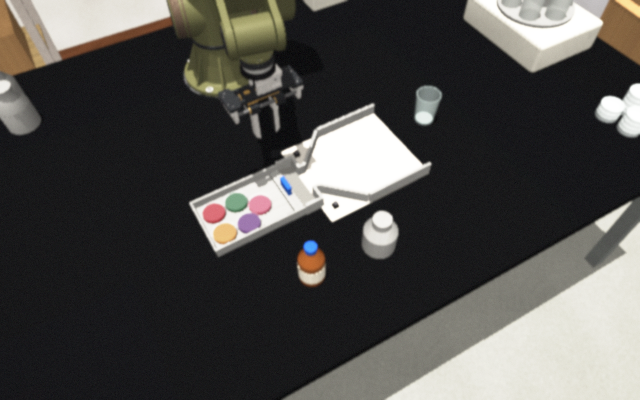

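```bash
python3 -c "
from station import ctrl
print(ctrl.hand_in())"
```

```text
the job is handed in; nothing more can be done
None
```

I handed the job in at about 51 s. No verdict came back, so the results below are my own camera checks.

- **Un-jamming:** I nudged the purple dish back to about y = 122 mm in the deck's frame, while the red dish stayed at about 62 mm.
- **Moving the dishes:** I slid all five through the throat, over the ramp and lip, and into the tray in the order red, amber, green, purple, pink. I pushed them from behind with the fingertips and never gripped or lifted one.
- **Placing the bar:** I set it on the tray floor and slid it against the lip until I felt contact (about 8 N). I then eased off (about 5 N still showing), released it and withdrew.

**Dishes, last check:** All five dish tops were level at about 20–21 mm, which means flat on the floor. They lie at about y = -94 to -202 mm and within 39 mm of the centre line, in the tray's frame.

**Bar, last check:** The bar's front edge was at the lip within about 0.1 mm, its centre 0.6 mm off the middle and its angle to the lip about 0.03°. Its top was at 20 mm, so it sits on the floor.

The beaker, canister and bottle looked unmoved in the picture, but I did not measure them. The gripper was clear of everything.

**Disagreements:** The cameras differed by about 2–7 mm on dish positions. The scene and side cameras gave noisy fits of the bar, because nearby rails and walls got mixed in. I relied on the wrist camera and the felt contact for the bar. I noticed no knocked object or grip slip during the run.

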